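# Lock a parts case with a spread retaining ring

### The job

Press the case's hinged lid fully shut, so that the steel stub stands up through its notch. Then take the spreading pliers from the rack by the handles, put their tips into the gap of the retaining ring on the stand, squeeze to open the ring, lift it, and slide it down over the stub level with the groove; use only the pliers on the ring, and leave the loose clips and the pen alone. Finish still holding the squeezed pliers there, the ring open around the groove, level, and carried by the pliers alone.

Things in the scene. Friction and masses are not known exactly. Their poses are not given: they have to be found in the camera images.
- lid (a joint): Case lid angle, rad: 0 shut (flat on the base), grows as the front edge (case -x side) rises. The lid is a painted panel 142 by 180 by 6 mm. Its hinge is stiff: it stays where it is left and must be pushed all the way down, about 3 N near its front.
- case: Grey open box 140 (x) by 180 (y) by 60 mm high, fixed to the table, with the hinged lid and the stub. Origin under its middle, on the table; x from the stub (front) to the hinge (far side), z up. The shut lid's top is 66 mm above the table.
- lid_hinge (a point): Middle of the lid's hinge line, on the far (+x) upper rim of the case, 60 mm above the table. Axes as the case; the hinge runs along y.
- lid_pad (a point): Point on the lid's upper face where it can be pressed, on the bare panel beside the notch: 110 mm from the hinge line and 56 mm to case +y of the middle. Moves and turns with the lid; z is the lid's outward normal. The notch for the stub is 46 mm wide, in the middle of the lid's front edge, and ends 97 mm from the hinge.
- groove (a point): Centre of the groove of the upright steel stub, on the stub's axis; axes as the case. 120 mm in front (case -x) of the hinge line, 86 mm above the table, 20 mm above the shut lid's top. The stub is 34 mm in diameter, stands on the case floor and ends flat 20 mm above this point; the groove is 10 mm high, 28 mm in diameter.
- pliers: Spreading pliers (0.18 kg) standing tips down in the rack's slot, to be lifted straight out. Origin on the pivot, 100 mm above the table in the rack; x along the pivot, y the way handles and jaws move, z up to the handles; same seen from +x or -x. Hub plates 28 (x) by 24 (y) by 20 mm around the pivot rest on the rack's rim.
- grip (a point): Point midway between the handles, 60 mm above the pivot, a good height to grip; axes as the pliers. Two flat upright black handles 18 (x) by 9 mm, 32 to 82 mm above the pivot, at +y and -y, staying parallel: 55 mm over their outer faces open, 32 mm squeezed. They spring open: 8 N to start closing, 10 N to the stop with empty jaws, 17 N with the ring on.
- tips (a point): Point midway between the jaw tips, 80 mm below the pivot, fixed to the hub. Each tip is a blade 12 mm wide (x), with a shoulder above and a 2 mm ledge below a 9 mm high recess on its outer side that takes the ring's arm. Open: 12 mm over the blades and ledges (y), 23 mm over the shoulders, shoulder undersides 80 mm and lowest ends 90 mm below the pivot.
- lever_a (a joint): How far the pliers are squeezed, rad: 0 open, 0.20 at the stop; both levers move alike. Squeezing spreads the tips, to 42 mm over the blades' outer faces at the stop, and raises them 3 mm with respect to the pivot (recess then 76 to 85 mm below the pivot).
- ring: Open steel retaining ring, 6 mm thick, 0.035 kg, flat on its stand. Origin on its axis, on its underside; x from the axis to the gap, z up. Band 6 mm wide, hinged 23.5 mm behind the axis. Two arms flank the gap, 13 to 44 mm in front of the axis; the gap is 19 mm wide at 28 mm in front, 17 mm at 34 mm.
- ring_mid (a point): Centre of the ring, on its axis, 3 mm above its underside; axes as the ring. The pliers' tips go into the gap 28 mm in front of this point, pliers' x along the ring's x (either way round), until the shoulders rest on the arms.
- half_a (a joint): How far the ring's halves are spread, rad, both alike: 0 at rest (too narrow for the stub), clears the stub from about 0.12, about 0.24 (3 mm room all round) with the pliers at their stop. Springs back: 4.5 N on each arm at 0.24.
- stand: The ring's stand, fixed: a white column 44 mm in diameter, top 30 mm above the table, with a pin 20 mm in diameter and 4 mm high inside the ring, and a rail as high as the column under the arm ends, 38 to 44 mm in front (the way the gap points); the foot is 100 by 70 mm. Origin under the column, on the table.
- rack: The pliers' rack, fixed: white upright slot 36 (x) by 72 (y) mm outside, 90 mm high, on a 50 by 84 mm foot. Origin under its centre, on the table; axes as the pliers in it.
- clip_a: Bystander: moulded plastic clip, 26 mm across, 34 mm high; origin under its centre.
- clip_b: Bystander: another such clip.
- clip_c: Bystander: another such clip.
- pen: Bystander: marker pen, 115 mm long, 16 mm thick, lying along its x; origin under its middle.
Not all that is in view belongs to the job. Of the things shaped like the pliers, the bare steel one is meant. There is more than one size of the ring; the one meant has the size given above.

How it is judged:
On the way, in this order (a step that is already met when the one before it is completed fails the run):
1. the lid is shut (value of joint lid below 0.05 rad), for 0.2 s.
2. the ring, spread on the pliers' tips, is lifted clear of its stand while the gripper holds the pliers (z of ring_mid in the frame of stand above 0.06 m and value of joint half_a above 0.08 rad and contact force between ring and pliers above 1 N and contact force between the fingers and pliers above 2 N and contact force between ring and stand below 0.05 N), for 0.2 s.
3. the spread ring is around the upper stub, on its way down to the groove (z of ring_mid in the frame of groove between 0.004 and 0.022 m and horizontal distance between ring_mid and groove below 0.008 m and value of joint half_a above 0.11 rad), for 0.02 s.
At the end, for the whole second after the job is handed in: Lid shut (0.05 rad). Ring centre within 4 mm of the groove in height and 8 mm of the stub axis, tilt under 0.15 rad, spread over 0.12 rad, still; pliers press it with over 1 N, fingers hold the pliers with over 2 N; ring on case under 2 N (value of joint lid below 0.05 rad and horizontal distance between ring_mid and groove below 0.008 m and z of ring_mid in the frame of groove between -0.004 and 0.004 m and angle between ring's own z axis and vertical below 0.15 rad and value of joint half_a above 0.12 rad and contact force between ring and pliers above 1 N and contact force between the fingers and pliers above 2 N and contact force between ring and case below 2 N and linear speed of ring below 0.02 m/s); the arm keeps its last pose, push and grip.
It fails at once if a loose clip or the pen is moved by more than 30 mm (distance of any of clip_a, clip_b, clip_c, pen from where it was at the start of the episode above 0.03 m).
It fails at once if the gripper touches the ring itself (contact force between the fingers and ring above 0.5 N).
It also fails if it takes over 72 s, if anything falls off the work surface, if the arm or the gripper's body presses on something with over 40 N, if the wrist force passes 120 N, or if a joint passes its speed limit or range.

### The arm

A 7-joint arm with a two-finger parallel gripper is mounted at the origin on the work surface. World frame = base frame: x ahead of the robot, y to its left, z up, the work surface at z = 0. Lengths are in m, angles in rad, forces in N, time in s.
With the tool pointing down it reaches from about 0.425 to 0.825 m from the base axis. Payload 3.6 kg.
Tool frame: the origin (TCP) lies between the finger pads; the fingertips stand 11 mm ahead of it and the grasp point (between the pads) lies 8 mm behind it; x points along the fingers, z is the direction in which the jaws open and shut, and the axes are right-handed (so a half turn about x gives the same grasp; the last joint's range is limited). The gripper opens to 93 mm and grips with 3 to 60 N. Pads are 15 mm wide; open, the fingers measure 128 mm over their backs; the gripper's body (75 mm by 188 mm) begins 65 mm behind the grasp point.
Start: joints at [-1.371, 0.615, -0.013, 1.423, 0.008, 1.103, -0.04], TCP at [0.146, 0.633, 0.23] pointing down, gripper open.
Joint ranges: [-3.12, 3.12], [-0.3, 2.06], [-1.34, 1.32], [0.26, 2.42], [-1.36, 4.5], [0.01, 1.98], [-2.84, 2.84]. Speed limits (rad/s): [2.79, 2.79, 3.14, 3.14, 3.14, 3.14, 3.14].

### API

Orientations are given as a unit quaternion [w, x, y, z].
In Python, from bench import arm gives the robot as it stands.
- The arm moves only by the tool move_arm, never from a script. Its argument "steps" is a list of rows, each a list of 3 entries, a list of its own where there are three numbers: the gripper's target within -1 to 1 (fully open at 1, half-way at 0, shut at -1), then the shift along the tool's x, y, z in cm, then the turn, a rotation vector about the tool's x, y, z in rad. A call has 1 to 12 rows; each row is the pose to reach, as a shift and turn from the pose measured when the call began, along the tool's axes at that moment; what a row does not reach only later rows make up. A row lasts 1/8 s, in which the tool goes at most 62.5 mm and 10.7 degrees, less where a joint would pass 70% of its speed; a pose out of reach is approached as far as the arm can. A call with a gripper value outside its range is refused whole. The fingers move at their own pace and stop on an object; the grip force is fixed at half the most. Time passes only in rows, so rows that repeat a pose let the fingers close. It gives the time, the measured TCP pose, the force and the opening at its end, in the units of the state.
- arm.sense(): the state, without advancing time (a new reading comes with each control period).
- arm.get_image(name): name is "scene" or "top"; returns (picture, depth): 420x560x3 uint8, blue, green, red; 420x560 float32, m along the optical axis (not along the pixel's ray), 0 where there is no reading.
- arm.calibration(name): a dict with "fovy" (degrees; the focal length in pixels is half the picture's height over the tangent of half this angle, whatever the lens; pixels are square), "cx", "cy" (the principal point, pixels), "k1" (the pictures are not rectified: a ray, as slopes to the right and down, at radius r is drawn at 1 + k1 r^2 times it, then the intrinsics apply), "T" (4x4, takes a point from camera to world coordinates). Camera axes: x right, y down, z forward; pixel columns grow to the right and rows downward; lengths in m; the calibration is good to about 2 mm. A picture is of the moment at which its call begins. calibration takes no time and is no camera call.
- arm.hand_in(): hands the job in, once; it reports no verdict.
The state is a dict: "time_s": time; "q": joint angles; "qvel": joint speeds; "joint_torque": joint torques, N m; "position": TCP position; "tool_rot": TCP orientation; "force": force on the tool from outside, world axes, zero at the start; "ft_torque": the same for the moment, N m; "width": finger opening in m.
Only numpy, scipy, OpenCV 4.12 (cv2) and the standard library are available. Lean on these libraries where they do the work, as an engineer would, in place of code of your own. Each camera call takes 0.05 s, during which the arm holds its last target.

## Working session

There is one attempt and no reset: what is moved stays moved. The work goes in short steps, Python scripts to look and compute and a tool call to move; the robot and the scene stay as the last step left them, time stands still between calls to the robot, and variables do not carry over. Pictures are saved under pics/ and viewed, and the job is handed in when it is done.

Besides the shell and the picture viewer there is one more tool, called after "Request:" as name(argument=value, ...) on one line, values as JSON. move_arm: Moves the arm, as the interface text tells. Its arguments: {"type":"object","properties":{"steps":{"type":"array"}},"required":["steps"]}

```bash
mkdir -p pics; ls
python3 - <<'E'
from bench import arm
import cv2,numpy as np
s=arm.sense();print({k:np.round(v,3).tolist() for k,v in s.items()})
for n in("scene","top"):
    c=arm.calibration(n);print(n,c)
    im,d=arm.get_image(n);cv2.imwrite(f"pics/{n}0.png",im);np.save(f"{n}0.npy",d);np.save(f"{n}0i.npy",im)
E
```

```text
pics
{'time_s': 0.0, 'q': [-1.371, 0.616, -0.013, 1.425, 0.008, 1.103, -0.04], 'qvel': [0.002, -0.001, -0.0, -0.003, 0.0, 0.002, -0.001], 'joint_torque': [-0.0, -45.894, 0.209, -16.575, -0.061, 0.021, 0.0], 'position': [0.146, 0.633, 0.228], 'tool_rot': [0.553, -0.441, 0.554, 0.44], 'force': [-0.011, -0.709, -0.157], 'ft_torque': [-0.035, -0.031, 0.02], 'width': 0.093}
scene {'fovy': 50.49031057739924, 'cx': 277.825614937763, 'cy': 207.59189112277443, 'k1': -0.10726255082302251, 'T': array([[-0.10748485,  0.77887888, -0.61789538,  1.18175406],
       [ 0.9941741 ,  0.08923713, -0.06045317,  0.07506684],
       [ 0.00805351, -0.62079339, -0.78393285,  0.98816599],
       [ 0.        ,  0.        ,  0.        ,  1.        ]])}
top {'fovy': 42.36620913286101, 'cx': 292.2298502459863, 'cy': 219.13663928999426, 'k1': 0.02507962091146958, 'T': array([[-0.02502449, -0.98707977,  0.15826338,  0.30171238],
       [-0.99957054,  0.02229128, -0.01902196,  0.02602552],
       [ 0.0152483 , -0.15867143, -0.98721369,  1.34913245],
       [ 0.        ,  0.        ,  0.        ,  1.        ]])}
```

View pics/scene0.png

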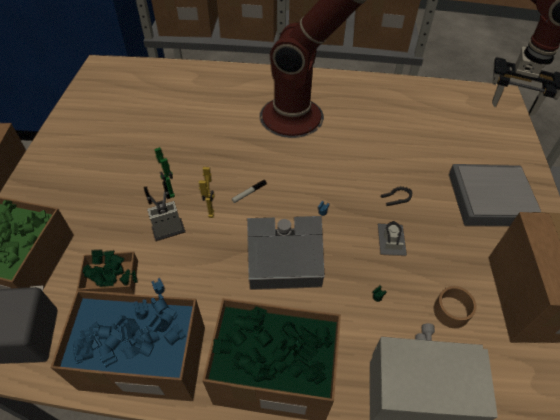

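View pics/top0.png

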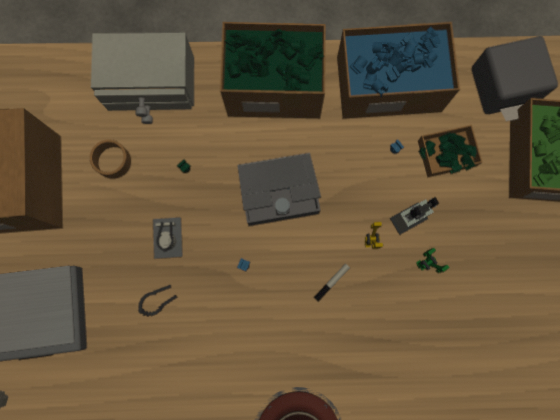

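Both views show the case at scene (285,250) and top (280,188). The candidates are:
- **Pliers:** steel with black handles in the white rack, scene (163,215); green, scene (164,172); yellow, scene (207,190).
- **Ring:** one on the stand, scene (393,235); a larger loose one, scene (398,195).

By the description I want the steel pliers in the rack and the ring on the stand, so I'll check both in close crops.

```bash
cat > h.py <<'E'
import numpy as np,cv2
from bench import arm
C={n:arm.calibration(n) for n in("scene","top")}
def K(c):
    f=210/np.tan(np.radians(c["fovy"])/2)
    return np.array([[f,0,c["cx"]],[0,f,c["cy"]],[0,0,1.]]),np.array([c["k1"],0,0,0,0.])
def ray(n,uv):
    k,d=K(C[n]);p=cv2.undistortPoints(np.array(uv,float).reshape(-1,1,2),k,d).reshape(-1,2)
    return np.c_[p,np.ones(len(p))]
def plane(n,uv,z):
    r=ray(n,uv)@C[n]["T"][:3,:3].T;o=C[n]["T"][:3,3]
    return o+r*((z-o[2])/r[:,2])[:,None]
def dep(n,uv,D):
    r=ray(n,uv);uv=np.array(uv).reshape(-1,2)
    z=D[uv[:,1].astype(int),uv[:,0].astype(int)]
    return (r*z[:,None])@C[n]["T"][:3,:3].T+C[n]["T"][:3,3]
def proj(n,P):
    T=np.linalg.inv(C[n]["T"]);k,d=K(C[n]);P=np.array(P,float).reshape(-1,3)
    return cv2.projectPoints(P,cv2.Rodrigues(T[:3,:3])[0],T[:3,3],k,d)[0].reshape(-1,2)
def tri(uv1,uv2):
    # scene, top
    A=[];b=[]
    for n,uv in(("scene",uv1),("top",uv2)):
        d=(ray(n,[uv])@C[n]["T"][:3,:3].T)[0];d/=np.linalg.norm(d);M=np.eye(3)-np.outer(d,d);A.append(M);b.append(M@C[n]["T"][:3,3])
    x,r,_,_=np.linalg.lstsq(np.vstack(A),np.hstack(b),rcond=None);return x,r
def cloud(n,D):
    v,u=np.mgrid[0:420,0:560];uv=np.c_[u.ravel(),v.ravel()]
    P=dep(n,uv,D).reshape(420,560,3);P[D==0]=np.nan;return P
def crop(im,x,y,w,h,s,name):
    c=cv2.resize(im[y:y+h,x:x+w],None,fx=s,fy=s,interpolation=cv2.INTER_CUBIC);cv2.imwrite(name,c);return c
E
python3 - <<'E'
from h import *
s=np.load("scene0i.npy");t=np.load("top0i.npy")
def m(a,b): return np.hstack([cv2.resize(a,(390,390)),cv2.resize(b,(390,390))])
f=lambda im,x,y,w:cv2.resize(im[y:y+w,x:x+w],(390,390),interpolation=cv2.INTER_CUBIC)
g=lambda im:np.clip(im.astype(float)*1.6,0,255).astype(np.uint8)
cv2.imwrite("pics/c1.png",np.hstack([f(s,130,140,110),f(g(t),375,180,80)]))
cv2.imwrite("pics/c2.png",np.hstack([f(s,355,180,80),f(g(t),130,210,80)]))
cv2.imwrite("pics/c3.png",np.hstack([f(s,235,200,100),f(g(t),230,140,100)]))
E
```

```text
(no output)
```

View pics/c1.png

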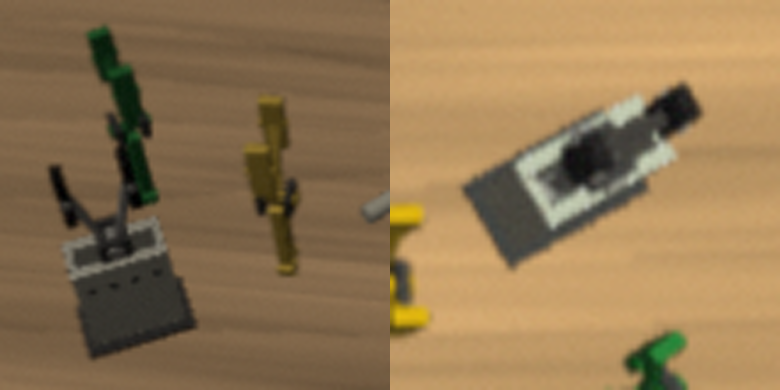

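View pics/c2.png

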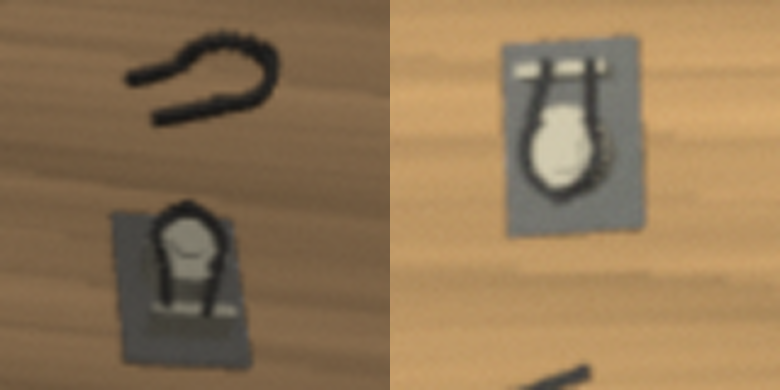

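View pics/c3.png

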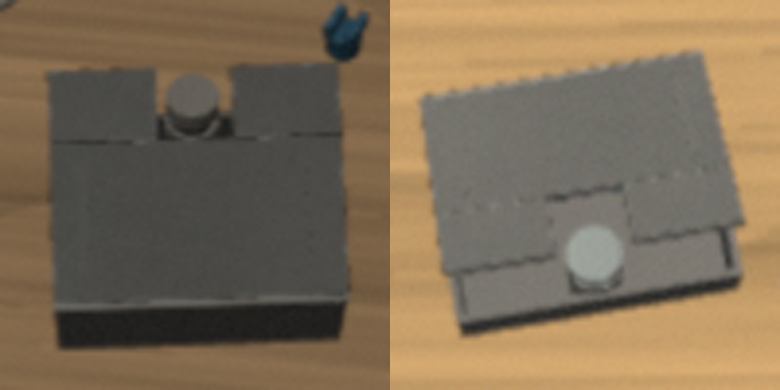

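The crops show the bare steel pliers with black handles standing in the white rack, and the small ring flat on its stand with the gap towards world +x. The lid is half open with its front towards the robot. Next I'll measure everything.

Run:
```python
from h import *
np.set_printoptions(precision=4,suppress=True)
for n in("scene","top"):
    D=np.load(n+"0.npy");P=cloud(n,D);im=np.load(n+"0i.npy").astype(int)
    sl=np.s_[205:300,240:335] if n=="scene" else np.s_[145:235,232:330]
    Q=P[sl].reshape(-1,3)
    tab=P[330:380,80:250] if n=="top" else P[100:150,100:220]
    print(n,"table z",np.nanmedian(tab[...,2]),"height histogram")
    h,e=np.histogram(Q[:,2],bins=np.arange(-.01,.2,.01));print(dict(zip(e.round(2),h)))
# lid plane from scene lid interior
D=np.load("scene0.npy");P=cloud("scene",D)
for r in [np.s_[238:270,255:315],np.s_[222:230,250:270],np.s_[222:230,300:318]]:
    Q=P[r].reshape(-1,3);Q=Q[~np.isnan(Q[:,0])];c=Q.mean(0);n=np.linalg.svd(Q-c)[2][2];n*=np.sign(n[2]);print("scene plane",c,n,np.std((Q-c)@n))
D=np.load("top0.npy");P=cloud("top",D)
for r in [np.s_[165:185,250:305],np.s_[196:204,246:264],np.s_[190:198,293:310]]:
    Q=P[r].reshape(-1,3);Q=Q[~np.isnan(Q[:,0])];c=Q.mean(0);n=np.linalg.svd(Q-c)[2][2];n*=np.sign(n[2]);print("top plane",c,n,np.std((Q-c)@n))
```

```text
scene table z 0.000149959127692334 height histogram
{np.float64(-0.01): np.int64(1541), np.float64(0.0): np.int64(2217), np.float64(0.01): np.int64(164), np.float64(0.02): np.int64(182), np.float64(0.03): np.int64(181), np.float64(0.04): np.int64(139), np.float64(0.05): np.int64(32), np.float64(0.06): np.int64(466), np.float64(0.07): np.int64(659), np.float64(0.08): np.int64(693), np.float64(0.09): np.int64(666), np.float64(0.1): np.int64(789), np.float64(0.11): np.int64(523), np.float64(0.12): np.int64(468), np.float64(0.13): np.int64(265), np.float64(0.14): np.int64(0), np.float64(0.15): np.int64(0), np.float64(0.16): np.int64(0), np.float64(0.17): np.int64(0), np.float64(0.18): np.int64(0)}
top table z -0.00110008840899678 height histogram
{np.float64(-0.01): np.int64(2443), np.float64(0.0): np.int64(2411), np.float64(0.01): np.int64(68), np.float64(0.02): np.int64(57), np.float64(0.03): np.int64(56), np.float64(0.04): np.int64(59), np.float64(0.05): np.int64(171), np.float64(0.06): np.int64(363), np.float64(0.07): np.int64(453), np.float64(0.08): np.int64(479), np.float64(0.09): np.int64(478), np.float64(0.1): np.int64(672), np.float64(0.11): np.int64(440), np.float64(0.12): np.int64(399), np.float64(0.13): np.int64(240), np.float64(0.14): np.int64(0), np.float64(0.15): np.int64(0), np.float64(0.16): np.int64(0), np.float64(0.17): np.int64(0), np.float64(0.18): np.int64(0)}
scene plane [0.6119 0.0368 0.092 ] [0.4832 0.0753 0.8723] 0.0020314836071732506
scene plane [ 0.5614 -0.0291  0.1258] [0.4989 0.0705 0.8638] 0.002116101515809381
scene plane [0.5468 0.0874 0.124 ] [0.4852 0.0824 0.8705] 0.0018230842753470524
top plane [0.6122 0.0355 0.0901] [0.4901 0.0753 0.8684] 0.0020055882929831625
top plane [0.546  0.0881 0.123 ] [0.5746 0.0689 0.8156] 0.0017745417938559301
top plane [ 0.5573 -0.0193  0.1254] [0.5537 0.0635 0.8303] 0.001840899421042732
```

Run:
```python
from h import *
np.set_printoptions(precision=4,suppress=True)
# stub top: points near z=.106 in each view
for n,sl,(u0,v0) in(("scene",np.s_[215:240,272:300],(272,215)),("top",np.s_[192:218,268:298],(268,192))):
    P=cloud(n,np.load(n+"0.npy"))[sl];g=np.load(n+"0i.npy")[sl].astype(int)
    print(n);print(g.sum(2)[::2]//3)
```

```text
scene
[[ 95  96  95  96  95  97  95  96  96  97  98  97  97  97  98  98  99 100
   99  98  98  98  98  97  97  95  95  98]
 [ 84  83  88  94  96  96  96  95  94  94  94  92  93  93  93  93  92  93
   93  95  92  84  77  73  72  71  72  75]
 [ 74  74  79  99 108 109 108 107 104 100  97  95  95  96  96  99 101 101
  101 101  98  87  76  72  72  72  71  71]
 [ 72  72  81 100 109 109 103  98  93  93  95  94  93  94  94  95  96  98
  105 106 106 104  91  78  73  72  70  71]
 [ 73  75  83  97 102  99  94  93  94  94  94  95  94  94  96  95  95  97
   98 102 106 106  94  79  73  72  71  73]
 [ 74  75  83 100 102  95  90  93  94  93  93  95  93  95  96  93  96  95
   90  97 102 100  84  72  74  73  72  73]
 [ 71  74  78  93  95  78  72  85  93  92  95  94  94  94  95  95  92  83
   71  89  98  98  82  71  72  73  73  71]
 [ 73  74  77  73  72  67  57  57  66  72  81  88  91  85  77  68  54  42
   45  60  65  65  66  71  72  72  73  73]
 [ 72  73  74  54  37  65  68  56  53  50  49  51  47  46  41  40  40  65
   74  52  29  34  48  64  72  74  73  73]
 [ 74  74  75  52  36  50  65  69  57  42
[... 1357 characters left out ...]
 99  99  98  98  99  98
   96  98  93  83  77  75  74  75  74  74  76  74]
 [ 73  73  75  75  74  73  73  76  91  99  99  98  99  99  99  98  98  98
   97  93  80  68  74  74  73  75  75  75  75  76]
 [ 74  74  75  75  74  74  71  63  55  74  87  95  95  97  96  97  98  94
   82  66  60  64  73  75  74  74  74  76  76  74]
 [ 74  73  73  75  75  74  74  67  47  58  71  68  70  68  67  69  70  69
   63  54  48  62  74  75  75  76  74  75  74  74]
 [ 74  75  74  75  75  73  75  69  52  42  45  47  51  53  51  53  51  56
   63  66  71  73  71  69  67  66  63  59  53  48]
 [ 75  74  74  74  75  74  73  74  72  72  70  67  65  64  62  60  58  51
   46  46  38  34  33  33  28  29  29  28  30  29]]
```

Run:
```python
from h import *
for n,w in(("scene",(265,205,40,40)),("top",(262,185,40,40))):
    im=np.load(n+"0i.npy");x,y,a,b=w
    c=im[y:y+b,x:x+a]; c=cv2.normalize(c,None,0,255,cv2.NORM_MINMAX)
    cv2.imwrite(f"pics/st_{n}.png",cv2.resize(c,None,fx=10,fy=10,interpolation=cv2.INTER_NEAREST))
a=cv2.imread("pics/st_scene.png");b=cv2.imread("pics/st_top.png");cv2.imwrite("pics/st.png",np.hstack([a,b])[:,:800])
```

```text
(no output)
```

View pics/st.png

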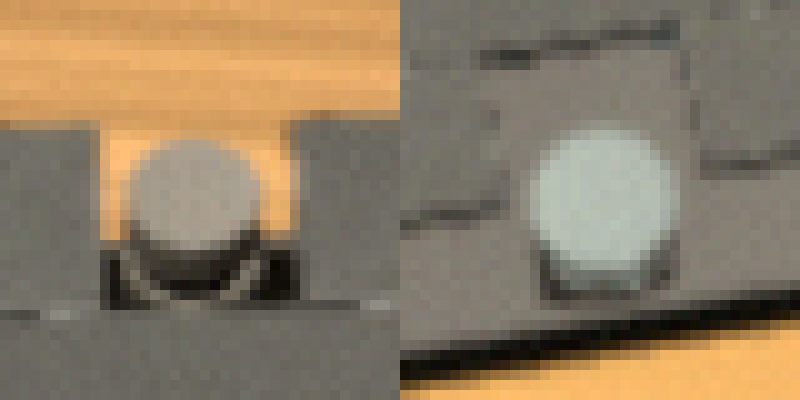

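Run:
```python
from h import *
np.set_printoptions(precision=4,suppress=True)
a=plane("scene",[(284.05,224.0)],.106);b=plane("top",[(281.8,204.3)],.106);x,r=tri((284.05,224.0),(281.8,204.3));print("stub",a,b,x,r)
# lid points -> rect in lid plane
for n,sl in(("scene",np.s_[205:300,240:335]),("top",np.s_[145:235,232:330])):
    P=cloud(n,np.load(n+"0.npy"))[sl].reshape(-1,3)
    nn=np.array([.487*np.cos(0),.0755,.870]);nn/=np.linalg.norm(nn);c=np.array([.6120,.0361,.0911])
    Q=P[np.abs((P-c)@nn)<.006]; Q=Q[Q[:,2]>.055]
    psi=np.arctan2(nn[1],nn[0]); ex=np.array([np.cos(psi),np.sin(psi),0]);ey=np.array([-np.sin(psi),np.cos(psi),0]);el=np.cross(ey,nn)
    uv=np.c_[(Q-c)@el,(Q-c)@ey]; rc=cv2.minAreaRect(uv.astype(np.float32));print(n,psi,rc,len(Q))
    cc=c+el*rc[0][0]+ey*rc[0][1];print("lid centre",cc,"el",el, "ang",np.arctan2(nn[0],nn[2]))
```

```text
stub [[0.5358 0.0278 0.106 ]] [[0.5366 0.0255 0.106 ]] [0.5364 0.0267 0.1067] [0.]
scene 0.15380637817204537 ((-0.015309859067201614, 0.002420298755168915), (0.18088853359222412, 0.1482589989900589), 89.8202133178711) 4291
lid centre [0.5985 0.0365 0.0986] el [ 0.8598  0.1333 -0.4929] ang 0.5103133009160425
top 0.15380637817204537 ((-0.017537597566843033, 0.00019750744104385376), (0.18024829030036926, 0.1519329696893692), 89.86518096923828) 3223
lid centre [0.5969 0.034  0.0997] el [ 0.8598  0.1333 -0.4929] ang 0.5103133009160425
```

Run:
```python
from h import *
np.set_printoptions(precision=4,suppress=True)
for n,sl in(("scene",np.s_[140:245,130:225]),("top",np.s_[185:280,355:460])):
    P=cloud(n,np.load(n+"0.npy"))[sl];im=np.load(n+"0i.npy")[sl].astype(int)
    F=P.reshape(-1,3);col=im.reshape(-1,3)
    hsv=cv2.cvtColor(np.load(n+"0i.npy")[sl],cv2.COLOR_BGR2HSV).reshape(-1,3).astype(int)
    gray=hsv[:,1]<70
    hi=F[:,2]>.125
    m=gray&hi; 
    q=F[m];print(n,"handle pts",len(q),q.min(0) if len(q) else'',q.max(0) if len(q) else'')
    if len(q)>5:
        k=cv2.kmeans(q[:,:2].astype(np.float32),2,None,(3,50,1e-5),5,cv2.KMEANS_PP_CENTERS);print(k[2]); 
        for i in(0,1): print(i,(k[1]==i).sum(),q[k[1][:,0]==i].min(0),q[k[1][:,0]==i].max(0))
    rim=(np.abs(F[:,2]-.09)<.006)&(hsv[:,2]>110)&(hsv[:,1]<60)
    q=F[rim];print("rim",len(q),cv2.minAreaRect(q[:,:2].astype(np.float32)))
    gr=(hsv[:,1]>110)&(F[:,2]>.008)&(hsv[:,0]>40)&(hsv[:,0]<90);ye=(hsv[:,1]>150)&(F[:,2]>.008)&(hsv[:,0]>20)&(hsv[:,0]<32)
    for nm,mm in(("green",gr),("yellow",ye)):
        q=F[mm];print(nm,len(q),np.percentile(q,[2,50,98],axis=0).tolist() if len(q) else '')
```

```text
scene handle pts 75 [ 0.503  -0.3104  0.126 ] [ 0.5352 -0.2616  0.1847]
[[ 0.5279 -0.3046]
 [ 0.5103 -0.2708]]
0 32 [ 0.5201 -0.3104  0.1268] [ 0.5352 -0.2991  0.1835]
1 43 [ 0.503 -0.281  0.126] [ 0.5144 -0.2616  0.1847]
rim 103 ((0.5134487748146057, -0.2905854880809784), (0.03745204955339432, 0.06982996314764023), 26.435083389282227)
green 269 [[0.37605300809746894, -0.32915132143997194, 0.016039580898429055], [0.40321464754807246, -0.30663356598548036, 0.14178756743903898], [0.5069275486866762, -0.2633279987487179, 0.17319585500918275]]
yellow 306 [[0.4320298040279974, -0.18922813451535642, 0.01767815195575656], [0.4618495193573525, -0.17998037662961816, 0.13902126778165896], [0.48320855416765846, -0.1706177676386795, 0.1737359334999996]]
top handle pts 166 [ 0.4908 -0.3175  0.1273] [ 0.5296 -0.2634  0.1863]
[[ 0.5202 -0.308 ]
 [ 0.4998 -0.2696]]
0 83 [ 0.5139 -0.3175  0.1273] [ 0.5296 -0.2985  0.1839]
1 83 [ 0.4908 -0.2779  0.1338] [ 0.5113 -0.2634  0.1863]
rim 101 ((0.5135308504104614, -0.29282325506210327), (0.034969937056303024, 0.07054444402456284), 26.567434310913086)
green 228 [[0.37120761578941897, -0.33052590591620074, 0.015628617194767522], [0.3926893102000923, -0.31066360797339326, 0.13121080968745136], [0.4176628117858527, -0.2910191610618991, 0.17358386080793545]]
yellow 220 [[0.42533295240182956, -0.1925372975330809, 0.014597422756702567], [0.4520934550482394, -0.18238607143530838, 0.1336625864685015], [0.4797557489014795, -0.1694327442131089, 0.17321124813369493]]
```

Run:
```python
from h import *
o=[]
for n,w in(("scene",(372,214,40,48)),("top",(148,212,40,48))):
    im=np.load(n+"0i.npy");x,y,a,b=w
    c=im[y:y+b,x:x+a]; c=cv2.normalize(c,None,0,255,cv2.NORM_MINMAX)
    o.append(cv2.resize(c,None,fx=10,fy=10,interpolation=cv2.INTER_NEAREST))
cv2.imwrite("pics/ring.png",np.hstack(o))
```

```text
(no output)
```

View pics/ring.png

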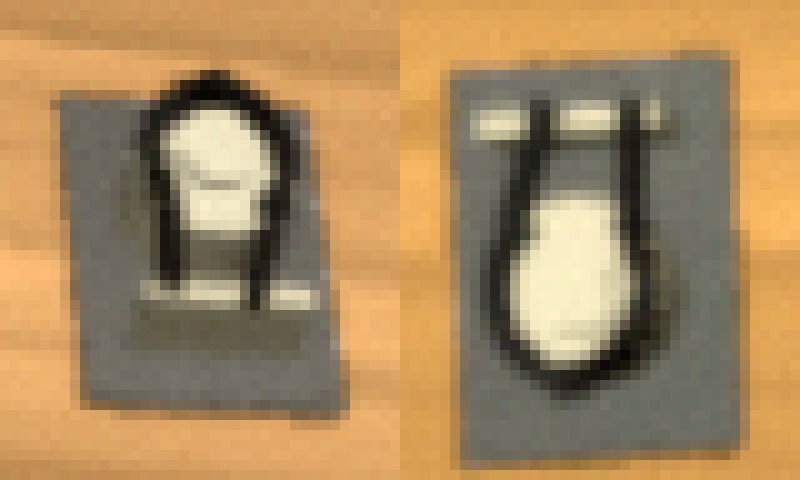

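```bash
cat > ring.py <<'E'
from h import *
np.set_printoptions(precision=4,suppress=True)
def meas(n,w,z,im,yaw):
    x,y,a,b=w
    g=cv2.resize(im[y:y+b,x:x+a].max(2),None,fx=8,fy=8,interpolation=cv2.INTER_CUBIC)
    m=(g<60).astype(np.uint8)
    k,l,st,_=cv2.connectedComponentsWithStats(m);i=1+np.argmax(st[1:,4])
    v,u=np.nonzero(l==i);P=plane(n,np.c_[x+(u+.5)/8-.5,y+(v+.5)/8-.5],z)[:,:2]
    return P
if __name__=="__main__":
  for n,w,f in(("scene",(372,214,40,48),(355,200,60,70)),("top",(148,212,40,48),(140,205,55,65))):
    im=np.load(n+"0i.npy")
    P=meas(n,w,.036 if n=="top" else .034,im,0)
    for it in range(1):
        # symmetry axis: strip midpoints
        yaw=-.09
        for _ in range(6):
            c,s=np.cos(yaw),np.sin(yaw);X=P[:,0]*c+P[:,1]*s;Y=-P[:,0]*s+P[:,1]*c
            xs=[];ys=[];wd=[]
            for a in np.arange(X.max()-.060,X.max()-.012,.004):
                q=Y[(X>=a)&(X<a+.004)]
                xs.append(a+.002);ys.append((q.min()+q.max())/2);wd.append(np.ptp(q))
            p=np.polyfit(xs,ys,1);yaw+=np.arctan(p[0])*.8
        print(n,len(P),"yaw",yaw,"X",X.min(),X.max(),np.ptp(X),"maxw",max(wd),np.array(wd))
        y0=np.median(ys);xc=(X.min()+.0265);xc2=X.max()-.044
        for q in(xc,xc2): print("centre",q*c-y0*s,q*s+y0*c)
    # foot
    x,y,a,b=f;hs=cv2.cvtColor(im[y:y+b,x:x+a],cv2.COLOR_BGR2HSV)
    m=(hs[...,1]<90).astype(np.uint8);k,l,st,_=cv2.connectedComponentsWithStats(m);i=1+np.argmax(st[1:,4]);v,u=np.nonzero(l==i)
    print("foot",cv2.minAreaRect(plane(n,np.c_[x+u,y+v],.004)[:,:2].astype(np.float32)))
E
python3 ring.py
python3 - <<'E'
from h import *
P=cloud("top",np.load("top0.npy"));Q=P[212:260,148:188].reshape(-1,3)
print(np.histogram(Q[:,2],bins=np.arange(-.01,.05,.003)))
for n,sl in (("top",np.s_[212:260,148:188]),("scene",np.s_[214:262,372:412])):
    Q=cloud(n,np.load(n+"0.npy"))[sl].reshape(-1,3);q=Q[Q[:,2]>.025];print(n,q.min(0),q.max(0),np.median(q,0))
E
```

```text
scene 7955 yaw -0.06000862079553606 X 0.42001594968954115 0.49674955996693204 0.0767336102773909 maxw 0.044109228821400115 [0.0422 0.0441 0.0441 0.0433 0.0396 0.0392 0.0384 0.0374 0.0343 0.0339
 0.0329 0.0312]
centre 0.46623331623128106 0.314687964217358
centre 0.4724557001438685 0.31431401831917666
foot ((0.47296765446662903, 0.31464213132858276), (0.11153719574213028, 0.07085254043340683), 3.082500696182251)
top 11114 yaw 0.006018164297351813 X 0.4416542267373947 0.5150626227607998 0.07340839602340515 maxw 0.04427038308121961 [0.0424 0.0443 0.0425 0.0422 0.0416 0.041  0.0392 0.0369 0.0356 0.0341
 0.0333 0.033 ]
centre 0.4662975689300596 0.3113435809531164
centre 0.4692059127719786 0.3113610029544539
foot ((0.4786323010921478, 0.31264522671699524), (0.10062707215547562, 0.07059162110090256), 2.791076421737671)
(array([  6,  95, 291, 361, 360, 301,  72,  22,   6,   6,   8,  15,  74,
        94, 100,  73,  27,   2,   0]), array([-0.01 , -0.007, -0.004, -0.001,  0.002,  0.005,  0.008,  0.011,
        0.014,  0.017,  0.02 ,  0.023,  0.026,  0.029,  0.032,  0.035,
        0.038,  0.041,  0.044,  0.047]))
top [0.4406439  0.28967028 0.02564351] [0.51292524 0.33424999 0.0419881 ] [0.47264681 0.31105424 0.03240035]
scene [0.44167292 0.29300028 0.02545897] [0.51613552 0.33591353 0.04179413] [0.47566705 0.31508932 0.03326816]
```

```bash
cat > arms.py <<'E'
from h import *
np.set_printoptions(precision=4,suppress=True)
def cen(g,v,u0,u1):
    r=g[v,u0:u1+1].astype(float);b=np.minimum(r,75);w=np.clip(75-b,0,None);u=np.arange(u0,u1+1)
    return (w*u).sum()/w.sum()
if __name__=="__main__":
  im=np.load("top0i.npy").max(2);L=[];R=[]
  print(im[220:252,152:180])
  ims=np.load("scene0i.npy").max(2);print(ims[219:247,383:405])
E
python3 arms.py
```

```text
[[105  81  75  77  75  77  76  75  76  75  76  75  77  76  75  77  76  76
   75  76  76  79  77  75  77  77  76  76]
 [103  81  74  75  76  79  78  78  74  69  70  75  77  79  78  79  78  75
   69  70  77  83  76  75  76  76  77  76]
 [104  83  76  81  84  86  89  89  75  56  56  71  87  97 103 102 100  84
   58  56  84  97  79  75  76  77  78  75]
 [102  81  78  90 104 109 112 110  89  54  47  73 105 121 125 127 124  99
   53  49  90 105  80  71  74  77  76  76]
 [100  82  79  98 117 125 123 120  94  51  46  76 103 114 116 116 111  91
   50  44  77  91  70  68  73  75  75  76]
 [102  83  80  94 107 109 107  99  75  48  45  63  79  81  82  81  77  61
   44  42  50  61  62  66  73  74  76  76]
 [102  84  78  80  78  70  65  58  49  44  43  52  61  63  64  64  65  56
   43  40  53  64  69  71  73  77  75  75]
 [105  82  75  76  75  73  67  56  43  41  51  63  69  70  73  73  73  63
   46  41  57  73  75  75  74  77  78  75]
 [107  82  76  75  75  74  70  56  44  41  57  72  74  73  76  76  74  65
   47  41  56  74  77  77  77  78  75  75]
 [111  87  76  75  74  73  67  53  43  47  61  
[... 4549 characters left out ...]
7  65  64  57  45  39  48  67
   73  73  75  87]
 [ 73  72  74  73  60  38  37  54  68  70  67  65  61  54  42  41  59  71
   72  73  73  84]
 [ 73  73  74  76  68  45  40  63  81  79  77  74  72  56  38  43  63  76
   75  74  75  89]
 [ 75  75  76  91  94  69  59  89 111 108 103 103 102  74  43  53  88  99
   96  91  81  83]
 [ 75  74  74  87  99  94  87 102 119 118 120 120 116  78  41  67 109 122
  122 122  99  84]
 [ 74  73  68  68  72  77  81  82  85  87  92  94  88  63  43  71 100 105
  107 112  97  82]
 [ 75  74  70  65  68  68  69  69  69  69  69  70  69  67  62  66  72  73
   74  74  74  76]
 [ 73  73  69  68  66  67  66  68  68  68  66  67  68  68  68  67  68  68
   69  71  72  77]]
```

Run:
```python
from h import *
np.set_printoptions(precision=4,suppress=True)
T={"arm223L":(161.55,223),"arm223R":(170.55,223),"a227L":(160.6,227),"a227R":(170.85,227),"b240L":(157.1,240.5),"b240R":(172.0,240.5),"hinge":(165.0,249.2)}
S={"a240L":(388.55,240),"a240R":(397.2,240),"a237L":(388.5,237),"a237R":(398.0,237),"b228L":(386.5,228),"b228R":(399.7,228),"hinge":(393.1,222.3)}
for n,d in(("top",T),("scene",S)):
    p={k:plane(n,[v],.0345)[0,:2] for k,v in d.items()};k=list(p)
    mids=[(p[k[i]]+p[k[i+1]])/2 for i in(0,2,4)]+[p["hinge"]]
    w=[np.linalg.norm(p[k[i]]-p[k[i+1]]) for i in(0,2,4)]
    m=np.array(mids);print(n,m,"w",np.array(w))
    for a,b in((0,2),(0,3),(1,2),(1,3)): 
        d=m[a]-m[b];print("yaw",np.arctan2(d[1],d[0]),end=" ")
    print()
# end of arms
print(plane("top",[(166,221.3)],.036),plane("scene",[(393,244.3)],.034))
```

```text
top [[0.5099 0.3091]
 [0.5    0.3098]
 [0.4669 0.3122]
 [0.4457 0.3108]] w [0.0218 0.0249 0.036 ]
yaw -0.07203562056353077 yaw -0.02731502801747531 yaw -0.07328725298801302 yaw -0.019951740580302066 
scene [[0.5031 0.3113]
 [0.4934 0.3128]
 [0.464  0.3139]
 [0.4449 0.3148]] w [0.0229 0.0253 0.0357]
yaw -0.06578962716762998 yaw -0.06060019159069892 yaw -0.03751094576195512 yaw -0.042421511899824633 
[[0.5138 0.3089 0.036 ]] [[0.5163 0.3111 0.034 ]]
```

```bash
cat > mv.py <<'E'
from h import *
from scipy.spatial.transform import Rotation as R
np.set_printoptions(precision=3,suppress=True)
def cur():
    s=arm.sense();q=s["tool_rot"];return np.array(s["position"]),R.from_quat([q[1],q[2],q[3],q[0]]),s
def down(yaw,pitch=0):  # tool x down, tool z along (cos yaw, sin yaw)
    z=np.array([np.cos(yaw),np.sin(yaw),0]);x=np.array([0,0,-1.]);y=np.cross(z,x)
    return R.from_matrix(np.c_[x,y,z])
def info():
    p,r,s=cur();m=r.as_matrix();print("t",round(s["time_s"],2),"pos",p,"toolx",m[:,0],"toolz",m[:,2],"jawyaw",round(np.arctan2(m[1,2],m[0,2]),3),"F",np.array(s["force"]),"w",round(s["width"],4),"q",np.array(s["q"]))
def to(P,yaw=None):
    p,r,s=cur();d=r.inv().apply(np.array(P)-p)*100
    o=[]
    if yaw is not None:
        for y in(yaw,yaw+np.pi):
            rv=(r.inv()*down(y)).as_rotvec();o.append(rv)
        o.sort(key=np.linalg.norm)
    print("shift cm",d,"dist",np.linalg.norm(d),"rot",o[0] if o else '', "alt",o[1] if o else '')
E
python3 - <<'E'
from mv import *
info()
to([.541,.083,.15]); to([.541,.083,.15],None)
m=cur()[1].as_matrix();print(np.arctan2(m[1,2],m[0,2]))
for n,uv in(("clipblue",(244,265)),("clipgreen",(184,166)),("clip2",(397,146)),("pen",(331,282)),("yel",(374,236))): print(n,plane("top",[uv],.01))
E
```

```text
t 0.1 pos [0.146 0.633 0.229] toolx [-0.    -0.002 -1.   ] toolz [ 0.225  0.974 -0.002] jawyaw 1.344 F [-0.515 -0.808 -0.472] w 0.0929 q [-1.371  0.616 -0.013  1.425  0.008  1.103 -0.04 ]
shift cm [  7.967 -50.844 -44.666] dist 68.14421328230904 rot  alt 
shift cm [  7.967 -50.844 -44.666] dist 68.14421328230904 rot  alt 
1.344041294891721
clipblue [[0.405 0.122 0.01 ]]
clipgreen [[0.659 0.271 0.01 ]]
clip2 [[ 0.7   -0.273  0.01 ]]
pen [[ 0.358 -0.091  0.01 ]]
yel [[ 0.469 -0.203  0.01 ]]
```

Request:
move_arm(steps=[[-1,[1,-4,-3.5],[0.1,0,0]],[-1,[2,-8.5,-7.5],[0.2,0,0]],[-1,[3,-13,-11.5],[0.3,0,0]],[-1,[4,-17.3,-15.2],[0.4,0,0]],[-1,[5,-21.7,-19],[0.5,0,0]],[-1,[5.5,-26,-22.8],[0.6,0,0]],[-1,[5.5,-30.3,-26.6],[0.7,0,0]],[-1,[5.5,-34.6,-30.4],[0.8,0,0]],[-1,[5.5,-39,-34.2],[0.9,0,0]],[-1,[5.5,-43.3,-38],[1.0,0,0]],[-1,[5.5,-47.6,-41.8],[1.1,0,0]],[-1,[5.5,-50.8,-44.7],[1.2,0,0]]])

```text
time_s: 1.6
position: [0.5415, 0.0801, 0.1745]
tool_rot: [0.705, -0.05, 0.706, 0.048]
force: [-0.4, 0.7, -0.7]
width: -0.0
```

Run:
```python
from mv import *
info(); to([.541,.083,.17])
```

```text
t 1.6 pos [0.541 0.08  0.174] toolx [-0.    -0.003 -1.   ] toolz [ 0.99   0.138 -0.001] jawyaw 0.139 F [-0.402  0.693 -0.683] w -0.0 q [-0.404  0.536  0.329  1.801 -0.219  0.842  0.168]
shift cm [ 0.447  0.293 -0.008] dist 0.5344368416189262 rot  alt
```

Request:
move_arm(steps=[[-1,[3,0.3,0],[0,0,0]],[-1,[4.5,0.3,0],[0,0,0]],[-1,[6,0.3,0],[0,0,0]],[-1,[7.2,0.3,0],[0,0,0]],[-1,[8.4,0.3,0],[0,0,0]],[-1,[9.2,0.3,0],[0,0,0]],[-1,[9.7,0.3,0],[0,0,0]],[-1,[10.0,0.3,0],[0,0,0]],[-1,[10.2,0.3,0],[0,0,0]],[-1,[10.3,0.3,0],[0,0,0]]])

```text
time_s: 2.85
position: [0.5408, 0.0831, 0.0767]
tool_rot: [0.705, -0.049, 0.706, 0.049]
force: [-12.7, 0.7, 41.2]
width: 0.0
```

Run:
```python
from mv import *
info()
```

```text
t 2.85 pos [0.541 0.083 0.077] toolx [-0.  0. -1.] toolz [ 0.99   0.138 -0.   ] jawyaw 0.138 F [-12.67    0.72   41.187] w 0.0 q [-0.363  0.672  0.266  1.888 -0.286  0.619  0.221]
```

The tip stopped at z 0.066, which is the height of the shut lid's top. I'll retract and look.

Request:
move_arm(steps=[[-1,[-0.3,0,0],[0,0,0]],[-1,[-2,0,0],[0,0,0]],[0.6,[-6,0,0],[0,0,0]],[0.6,[-12,0,0],[0,0,0]]])

```text
time_s: 3.35
position: [0.5404, 0.0831, 0.1965]
tool_rot: [0.704, -0.049, 0.706, 0.049]
force: [0.8, 0.6, -0.5]
width: 0.0161
```

Run:
```python
from mv import *
info()
o=[]
for n,sl in(("scene",np.s_[238:275,255:315]),("top",np.s_[165:185,250:305])):
    im,d=arm.get_image(n);np.save(n+"1.npy",d);np.save(n+"1i.npy",im);cv2.imwrite(f"pics/{n}1.png",im)
    Q=cloud(n,d)[sl].reshape(-1,3);Q=Q[~np.isnan(Q[:,0])];c=np.median(Q,0);nn=np.linalg.svd(Q-Q.mean(0))[2][2];print(n,c,nn)
    f=lambda im,x,y,w:cv2.resize(im[y:y+w,x:x+w],(390,390),interpolation=cv2.INTER_CUBIC)
    o.append(f(im,*((235,200,100) if n=="scene" else (230,140,100))))
cv2.imwrite("pics/c4.png",np.hstack(o))
# rack target
to([.5137,-.2915,.30],-1.108)
```

```text
t 3.35 pos [0.54  0.083 0.197] toolx [-0.003 -0.001 -1.   ] toolz [ 0.99   0.138 -0.003] jawyaw 0.138 F [ 0.804  0.648 -0.5  ] w 0.0161 q [-0.418  0.509  0.342  1.775 -0.21   0.896  0.154]
scene [0.603 0.036 0.067] [ 0.041  0.005 -0.999]
top [0.599 0.035 0.068] [0.971 0.072 0.228]
shift cm [ -9.834 -36.648  -8.184] dist 38.816629549672044 rot [ 1.246  0.013 -0.009] alt [-1.896  0.01   0.014]
```

View pics/c4.png

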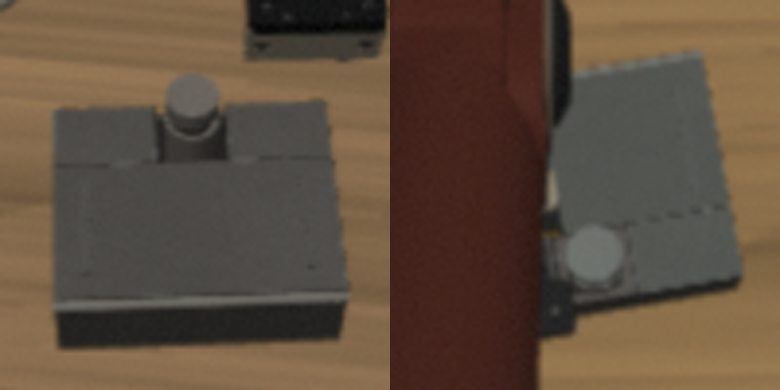

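Run:
```python
from mv import *
P=cloud("scene",np.load("scene1.npy"))
for v in(228,233,240,250,260,268): print(v,np.nanmedian(P[v-1:v+2,253:272],axis=(0,1)),np.nanmedian(P[v-1:v+2,295:312],axis=(0,1)))
```

```text
228 [ 0.526 -0.029  0.066] [0.515 0.075 0.067]
233 [ 0.541 -0.027  0.067] [0.529 0.076 0.066]
240 [ 0.562 -0.024  0.066] [0.552 0.078 0.067]
250 [ 0.592 -0.02   0.067] [0.581 0.08  0.066]
260 [ 0.621 -0.017  0.067] [0.609 0.082 0.066]
268 [ 0.643 -0.014  0.066] [0.632 0.084 0.066]
```

The lid is flat at z 0.066 across its length, so it is shut. Next I'll move above the rack.

Request:
move_arm(steps=[[1,[-3,-3.5,-0.8],[0.13,0,0]],[1,[-6,-8,-1.8],[0.28,0,0]],[1,[-8,-12.5,-2.8],[0.43,0,0]],[1,[-9.8,-17,-3.8],[0.58,0,0]],[1,[-9.8,-21.5,-4.8],[0.73,0,0]],[1,[-9.8,-26,-5.8],[0.88,0,0]],[1,[-9.8,-30.5,-6.8],[1.03,0,0]],[1,[-9.8,-34,-7.6],[1.15,0,0]],[1,[-9.8,-36.6,-8.2],[1.246,0.01,-0.01]],[1,[-9.8,-36.6,-8.2],[1.246,0.01,-0.01]]])

```text
time_s: 4.7
position: [0.5127, -0.2934, 0.2988]
tool_rot: [0.602, 0.372, 0.6, -0.374]
force: [-0.3, 0.5, -1.3]
width: 0.0932
```

Run:
```python
from mv import *
info()
im,d=arm.get_image("scene");np.save("scene2.npy",d);np.save("scene2i.npy",im)
cv2.imwrite("pics/s2.png",cv2.resize(im[110:260,100:300],(800,600)))
to([.5137,-.2915,.152],-1.108)
```

```text
t 4.7 pos [ 0.513 -0.293  0.299] toolx [ 0.001 -0.004 -1.   ] toolz [ 0.443 -0.896  0.004] jawyaw -1.111 F [-0.335  0.458 -1.344] w 0.0932 q [ 0.046  0.541  0.733  1.514 -0.372  1.228 -0.278]
shift cm [14.685  0.005 -0.012] dist 14.684799844851277 rot [-0.     0.002 -0.001] alt [ 3.141 -0.001 -0.004]
```

View pics/s2.png

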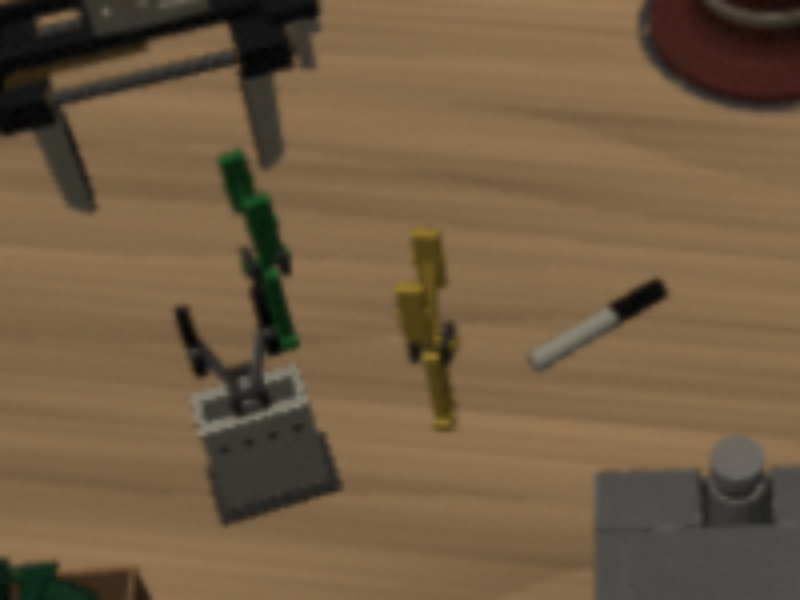

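The open fingers straddle the steel pliers along their handle direction, and the decoys are clear. Descending.

Request:
move_arm(steps=[[1,[3,0,0],[0,0,0]],[1,[6,0,0],[0,0,0]],[1,[9,0,0],[0,0,0]],[1,[11.5,0,0],[0,0,0]],[1,[13.5,0,0],[0,0,0]],[1,[14.6,0,0],[0,0,0]],[1,[14.7,0,0],[0,0,0]],[0.6,[14.7,0,0],[0,0,0]],[0.3,[14.7,0,0],[0,0,0]],[0.22,[14.7,0,0],[0,0,0]],[0.2,[14.7,0,0],[0,0,0]],[0.2,[14.7,0,0],[0,0,0]]])

```text
time_s: 6.25
position: [0.5136, -0.2913, 0.1519]
tool_rot: [0.602, 0.372, 0.601, -0.372]
force: [-0.4, 0.4, 0.7]
width: 0.0563
```

Run:
```python
from mv import *
info()
im,d=arm.get_image("scene");np.save("scene2.npy",d);np.save("scene2i.npy",im)
cv2.imwrite("pics/s3.png",cv2.resize(im[130:250,100:260],(800,600)))
```

```text
t 6.25 pos [ 0.514 -0.291  0.152] toolx [ 0.001 -0.001 -1.   ] toolz [ 0.446 -0.895  0.002] jawyaw -1.108 F [-0.426  0.369  0.743] w 0.0563 q [ 0.096  0.682  0.641  1.711 -0.496  0.914 -0.169]
```

View pics/s3.png

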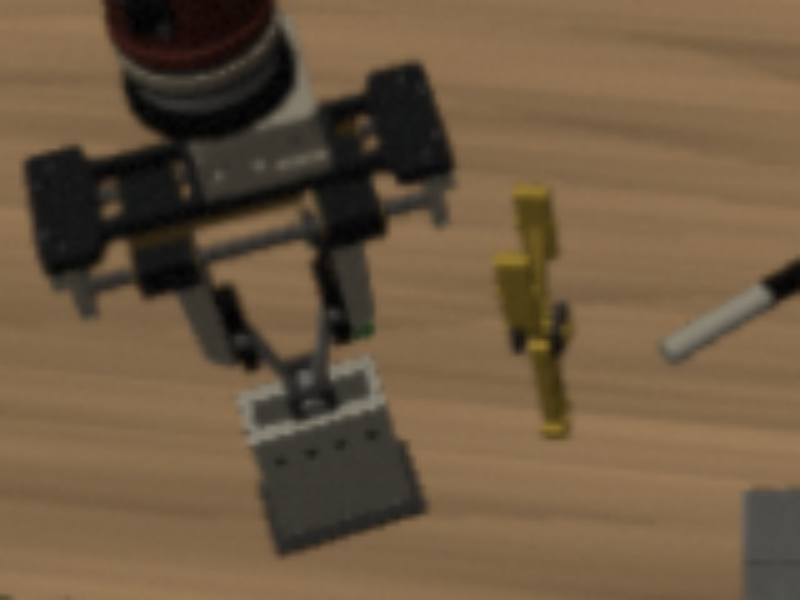

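The fingers straddle the handles at the right height, opening 56 mm. I'll close gently onto them.

Request:
move_arm(steps=[[0.17,[0,0,0],[0,0,0]],[0.16,[0,0,0],[0,0,0]],[0.15,[0,0,0],[0,0,0]],[0.15,[0,0,0],[0,0,0]]])

```text
time_s: 6.8
position: [0.5136, -0.2912, 0.1521]
tool_rot: [0.602, 0.372, 0.601, -0.372]
force: [-1.0, 1.1, 4.1]
width: 0.0536
```

Run:
```python
from mv import *
info()
```

```text
t 6.8 pos [ 0.514 -0.291  0.152] toolx [ 0.001 -0.001 -1.   ] toolz [ 0.447 -0.895  0.001] jawyaw -1.108 F [-1.01   1.095  4.078] w 0.0536 q [ 0.096  0.682  0.641  1.711 -0.496  0.915 -0.169]
```

Request:
move_arm(steps=[[0.15,[-0.5,0,0],[0,0,0]],[0.15,[-1.5,0,0],[0,0,0]],[0.15,[-3,0,0],[0,0,0]],[0.15,[-5,0,0],[0,0,0]],[0.15,[-7,0,0],[0,0,0]],[0.15,[-9,0,0],[0,0,0]],[0.15,[-11,0,0],[0,0,0]],[0.15,[-13,0,0],[0,0,0]],[0.15,[-15,0,0],[0,0,0]],[0.15,[-17,0,0],[0,0,0]],[0.15,[-18.5,0,0],[0,0,0]],[0.15,[-19,0,0],[0,0,0]]])

```text
time_s: 8.3
position: [0.5134, -0.2915, 0.3435]
tool_rot: [0.603, 0.372, 0.6, -0.372]
force: [0.4, -0.0, -2.1]
width: 0.0538
```

Run:
```python
from mv import *
info()
im,d=arm.get_image("scene");np.save("scene2.npy",d);np.save("scene2i.npy",im)
cv2.imwrite("pics/s4.png",cv2.resize(im[70:250,60:300],(800,600)))
to([.40,0.05,.36],-1.37);to([.4975,.311,.25],-1.626)
```

```text
t 8.3 pos [ 0.513 -0.291  0.343] toolx [ 0.003 -0.002 -1.   ] toolz [ 0.446 -0.895  0.003] jawyaw -1.108 F [ 0.353 -0.044 -2.088] w 0.0538 q [ 0.04   0.51   0.747  1.434 -0.35   1.329 -0.302]
shift cm [ -1.759   5.091 -35.608] dist 36.012963293378796 rot [ 0.262  0.003 -0.002] alt [-2.88   0.003  0.004]
shift cm [  9.224  25.445 -54.643] dist 60.97865945600561 rot [ 0.518  0.002 -0.003] alt [-2.624  0.003  0.003]
```

View pics/s4.png

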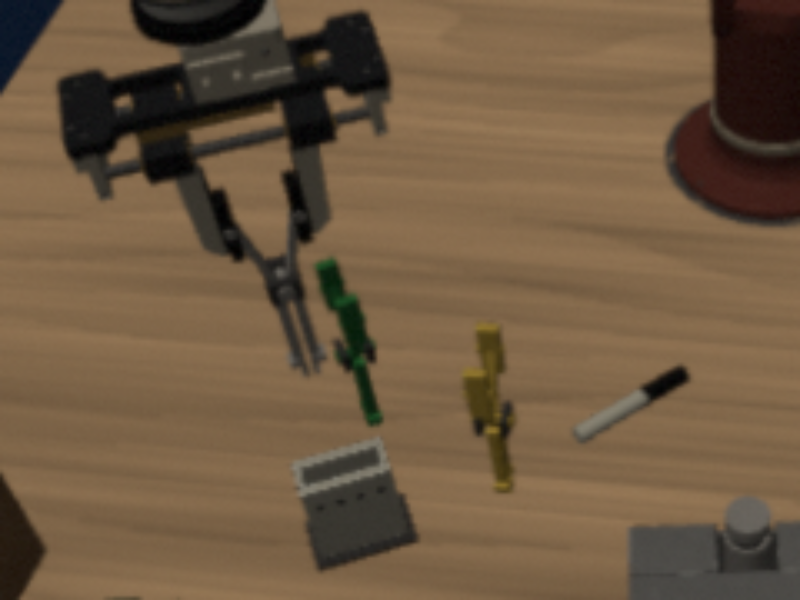

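The pliers hang straight and open in the gripper. I'll carry them over to the ring.

Request:
move_arm(steps=[[0.15,[0,1,-2],[0.02,0,0]],[0.15,[0,2.7,-5.5],[0.06,0,0]],[0.15,[0,4.8,-10],[0.1,0,0]],[0.15,[0,6.8,-14.5],[0.14,0,0]],[0.15,[0,9,-19],[0.18,0,0]],[0.15,[0,11,-23.5],[0.22,0,0]],[0.15,[0,13,-28],[0.27,0,0]],[0.15,[0,15.1,-32.5],[0.31,0,0]],[0.15,[0,17.2,-37],[0.36,0,0]],[0.15,[1.5,19.3,-41.5],[0.4,0,0]],[0.15,[3.5,21.4,-46],[0.44,0,0]],[0.15,[5,23.5,-50],[0.48,0,0]]])

```text
time_s: 9.85
position: [0.4995, 0.2629, 0.2908]
tool_rot: [-0.496, -0.504, -0.495, 0.505]
force: [0.8, -0.1, -1.9]
width: 0.054
```

Run:
```python
from mv import *
info();to([.4975,.311,.25],-1.626)
```

```text
t 9.85 pos [0.5   0.263 0.291] toolx [ 0.001 -0.002 -1.   ] toolz [-0.017 -1.     0.002] jawyaw -1.588 F [ 0.84  -0.099 -1.87 ] w 0.054 q [-1.034  0.53   0.835  1.6   -0.411  1.197 -1.704]
shift cm [ 4.066 -0.292 -4.812] dist 6.306459675273237 rot [ 0.038  0.002 -0.001] alt [-3.104  0.001  0.003]
```

Request:
move_arm(steps=[[0.15,[2,-0.2,-2.2],[0.02,0,0]],[0.15,[4,-0.3,-4],[0.038,0,0]],[0.15,[6.5,-0.3,-4.8],[0.038,0,0]],[0.15,[8.5,-0.3,-4.8],[0.038,0,0]],[0.15,[8.5,-0.3,-4.8],[0.038,0,0]]])

```text
time_s: 10.48
position: [0.4964, 0.3099, 0.2038]
tool_rot: [-0.486, -0.512, -0.485, 0.516]
force: [-0.2, -0.2, -1.7]
width: 0.0536
```

Run:
```python
from mv import *
info()
o=[]
for n,(x,y,w) in(("scene",(360,150,100)),("top",(120,190,100))):
    im,d=arm.get_image(n);np.save(n+"3.npy",d);np.save(n+"3i.npy",im)
    c=im[y:y+w,x:x+w];c=np.clip(c.astype(float)*1.5,0,255).astype(np.uint8)
    o.append(cv2.resize(c,(400,400),interpolation=cv2.INTER_CUBIC))
cv2.imwrite("pics/s5.png",np.hstack(o))
```

```text
t 10.47 pos [0.496 0.31  0.204] toolx [-0.003 -0.005 -1.   ] toolz [-0.057 -0.998  0.005] jawyaw -1.628 F [-0.207 -0.241 -1.736] w 0.0536 q [-1.058  0.649  0.783  1.664 -0.51   1.049 -1.741]
```

View pics/s5.png

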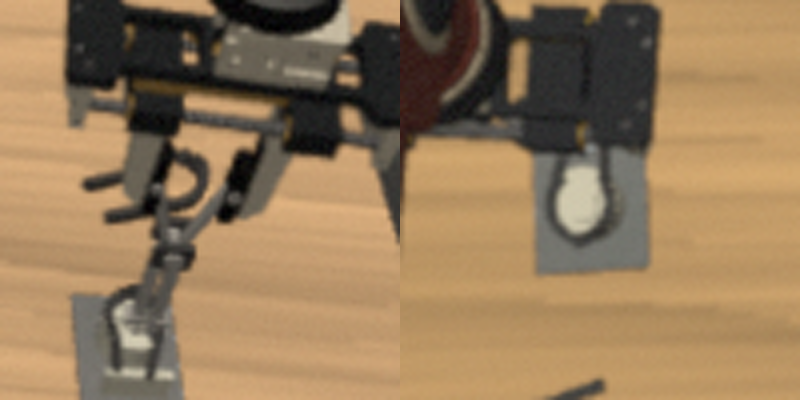

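Run:
```python
from mv import *
im=np.load("scene3i.npy");c=im[200:260,370:420];c=cv2.normalize(c,None,0,255,cv2.NORM_MINMAX)
cv2.imwrite("pics/s6.png",cv2.resize(c,None,fx=10,fy=10,interpolation=cv2.INTER_NEAREST))
print(proj("scene",[[.4964,.3099,.062],[.4964,.3099,.152],[.4964,.3169,.062],[.4964,.3029,.062]]))
```

```text
[[394.463 231.764]
 [402.398 210.177]
 [397.172 232.008]
 [391.752 231.521]]
```

View pics/s6.png

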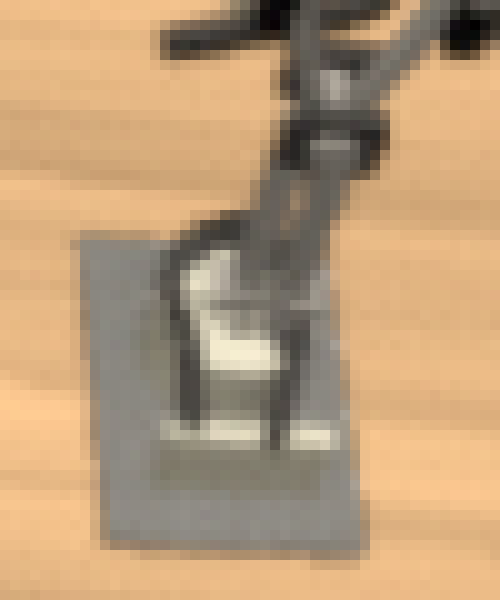

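Run:
```python
from mv import *
D=np.load("scene3.npy");P=cloud("scene",D);im=np.load("scene3i.npy")
for v in range(207,234,1):
    r=P[v,388:412];m=(r[:,2]>.045)
    if m.any(): print(v,[(388+i,*(np.round(r[i]*1000).astype(int))) for i in np.nonzero(m)[0]])
```

```text
207 [(np.int64(397), np.int64(484), np.int64(298), np.int64(148)), (np.int64(398), np.int64(490), np.int64(299), np.int64(155)), (np.int64(399), np.int64(497), np.int64(299), np.int64(164)), (np.int64(400), np.int64(500), np.int64(300), np.int64(168)), (np.int64(401), np.int64(501), np.int64(303), np.int64(169)), (np.int64(402), np.int64(491), np.int64(308), np.int64(157)), (np.int64(403), np.int64(491), np.int64(310), np.int64(158)), (np.int64(404), np.int64(489), np.int64(313), np.int64(156)), (np.int64(405), np.int64(489), np.int64(316), np.int64(156)), (np.int64(406), np.int64(495), np.int64(316), np.int64(164)), (np.int64(407), np.int64(499), np.int64(317), np.int64(169)), (np.int64(408), np.int64(499), np.int64(319), np.int64(169)), (np.int64(409), np.int64(502), np.int64(321), np.int64(173)), (np.int64(410), np.int64(501), np.int64(323), np.int64(172))]
208 [(np.int64(397), np.int64(487), np.int64(298), np.int64(147)), (np.int64(398), np.int64(489), np.int64(300), np.int64(150)), (np.int64(399), np.int64(499), np.int64(299), np.int64(162)), (np.int64(400), np.int64(499), np.in
[... 14935 characters left out ...]
18), np.int64(75)), (np.int64(400), np.int64(502), np.int64(321), np.int64(74)), (np.int64(401), np.int64(501), np.int64(324), np.int64(74))]
232 [(np.int64(392), np.int64(500), np.int64(303), np.int64(64)), (np.int64(393), np.int64(501), np.int64(305), np.int64(67)), (np.int64(394), np.int64(502), np.int64(307), np.int64(69)), (np.int64(396), np.int64(502), np.int64(312), np.int64(69)), (np.int64(397), np.int64(504), np.int64(314), np.int64(72))]
233 [(np.int64(392), np.int64(499), np.int64(304), np.int64(59)), (np.int64(393), np.int64(500), np.int64(306), np.int64(61)), (np.int64(396), np.int64(501), np.int64(313), np.int64(64)), (np.int64(397), np.int64(502), np.int64(315), np.int64(65))]
```

Depth puts the tips right under the TCP, at y 0.303 to 0.316 with the front face at x 0.501. The ring's gap centre is about 1–2 mm further in x and y, so I'll correct for that while descending.

Run:
```python
from mv import *
to([.4975,.3115,.175],-1.626);to([.4975,.3115,.1685],-1.626)
```

```text
shift cm [ 3.11  -0.073 -0.139] dist 3.114217994014554 rot [-0.002  0.002 -0.002] alt [ 3.14  -0.003 -0.004]
shift cm [ 3.76  -0.074 -0.141] dist 3.7636094874279684 rot [-0.002  0.002 -0.002] alt [ 3.14  -0.003 -0.004]
```

Request:
move_arm(steps=[[0.15,[0.3,-0.07,-0.14],[0,0,0]],[0.15,[0.8,-0.07,-0.14],[0,0,0]],[0.15,[1.4,-0.07,-0.14],[0,0,0]],[0.15,[1.9,-0.07,-0.14],[0,0,0]],[0.15,[2.4,-0.07,-0.14],[0,0,0]],[0.15,[2.8,-0.07,-0.14],[0,0,0]],[0.15,[2.8,-0.07,-0.14],[0,0,0]]])

```text
time_s: 11.45
position: [0.4973, 0.3114, 0.1777]
tool_rot: [-0.487, -0.514, -0.485, 0.514]
force: [-0.1, 1.1, -0.1]
width: 0.0537
```

Run:
```python
from mv import *
info();to([.4975,.3115,.1685],-1.626)
im,d=arm.get_image("scene");np.save("scene4.npy",d);np.save("scene4i.npy",im)
c=im[200:260,365:425];c=cv2.normalize(c,None,0,255,cv2.NORM_MINMAX)
cv2.imwrite("pics/s7.png",cv2.resize(c,None,fx=10,fy=10,interpolation=cv2.INTER_CUBIC))
```

```text
t 11.45 pos [0.497 0.311 0.178] toolx [ 0.001 -0.003 -1.   ] toolz [-0.057 -0.998  0.003] jawyaw -1.628 F [-0.103  1.107 -0.131] w 0.0537 q [-1.047  0.677  0.762  1.694 -0.539  0.993 -1.719]
shift cm [ 0.92   0.016 -0.01 ] dist 0.920193505883155 rot [-0.002  0.003 -0.001] alt [ 3.14  -0.002 -0.004]
```

View pics/s7.png

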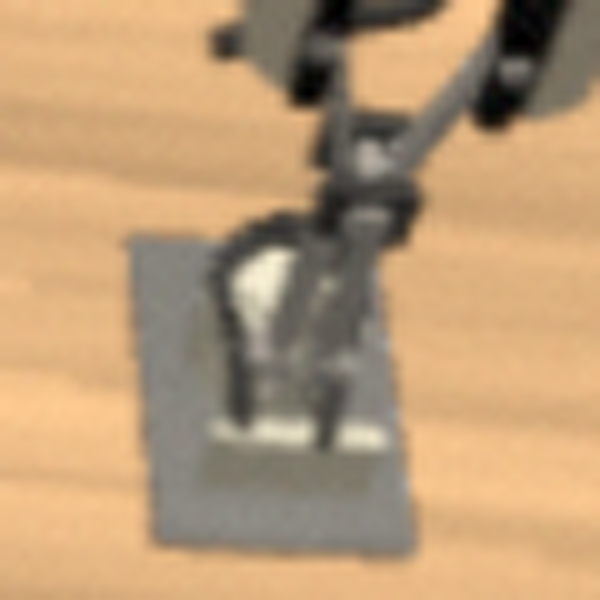

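The tips sit over the gap, between the arms at (240,400) and (330,420) in the crop. I'll lower slowly and watch the force.

Request:
move_arm(steps=[[0.15,[0.15,0,0],[0,0,0]],[0.15,[0.3,0,0],[0,0,0]],[0.15,[0.4,0,0],[0,0,0]],[0.15,[0.4,0,0],[0,0,0]]])

```text
time_s: 12.0
position: [0.4975, 0.3115, 0.1739]
tool_rot: [-0.487, -0.514, -0.485, 0.514]
force: [0.3, -0.0, -2.3]
width: 0.0541
```

Run:
```python
from mv import *
info();to([.4975,.3115,.1685],-1.626)
```

```text
t 12.0 pos [0.497 0.311 0.174] toolx [ 0.001 -0.003 -1.   ] toolz [-0.057 -0.998  0.003] jawyaw -1.628 F [ 0.287 -0.026 -2.264] w 0.0541 q [-1.045  0.681  0.759  1.698 -0.543  0.985 -1.716]
shift cm [ 0.542  0.002 -0.004] dist 0.5423412668354008 rot [-0.002  0.003 -0.002] alt [ 3.14  -0.002 -0.004]
```

Request:
move_arm(steps=[[0.15,[0.15,0,0],[0,0,0]],[0.15,[0.3,0,0],[0,0,0]],[0.15,[0.45,0,0],[0,0,0]],[0.15,[0.55,0,0],[0,0,0]],[0.15,[0.55,0,0],[0,0,0]]])

```text
time_s: 12.62
position: [0.4974, 0.3114, 0.1683]
tool_rot: [-0.487, -0.514, -0.485, 0.514]
force: [0.1, -1.2, -2.5]
width: 0.054
```

Run:
```python
from mv import *
info();to([.4975,.3115,.1685],-1.626)
im,d=arm.get_image("scene");np.save("scene5.npy",d);np.save("scene5i.npy",im)
c=im[200:260,365:425];c=cv2.normalize(c,None,0,255,cv2.NORM_MINMAX)
cv2.imwrite("pics/s8.png",cv2.resize(c,None,fx=10,fy=10,interpolation=cv2.INTER_CUBIC))
```

```text
t 12.62 pos [0.497 0.311 0.168] toolx [ 0.001 -0.003 -1.   ] toolz [-0.057 -0.998  0.003] jawyaw -1.628 F [ 0.078 -1.156 -2.499] w 0.054 q [-1.042  0.687  0.754  1.704 -0.549  0.974 -1.711]
shift cm [-0.019  0.006 -0.008] dist 0.02178886619948907 rot [-0.002  0.003 -0.001] alt [ 3.14  -0.002 -0.004]
```

View pics/s8.png

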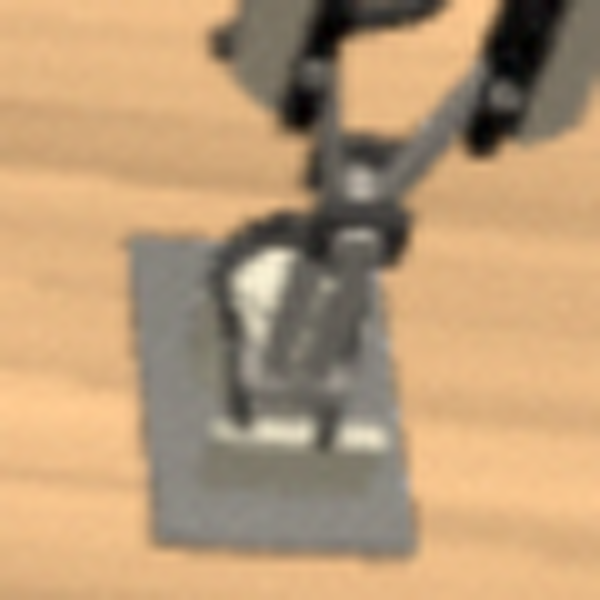

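No shoulder contact yet. I'll feel down for it.

Request:
move_arm(steps=[[0.15,[0.05,0,0],[0,0,0]],[0.15,[0.1,0,0],[0,0,0]],[0.15,[0.1,0,0],[0,0,0]]])

```text
time_s: 13.05
position: [0.4977, 0.3115, 0.1678]
tool_rot: [-0.487, -0.514, -0.484, 0.514]
force: [-0.0, -0.6, 0.6]
width: 0.054
```

Run:
```python
from mv import *
info()
```

```text
t 13.05 pos [0.498 0.311 0.168] toolx [ 0.002 -0.002 -1.   ] toolz [-0.057 -0.998  0.002] jawyaw -1.628 F [-0.004 -0.612  0.612] w 0.054 q [-1.042  0.688  0.753  1.705 -0.55   0.972 -1.71 ]
```

The shoulders rest on the arms (about 3 N). Squeezing gradually now.

Request:
move_arm(steps=[[0.1,[0,0,0],[0,0,0]],[0.05,[0,0,0],[0,0,0]],[0.0,[0,0,0],[0,0,0]],[-0.05,[0,0,0],[0,0,0]],[-0.1,[0,0,0],[0,0,0]],[-0.15,[0,0,0],[0,0,0]],[-0.2,[0,0,0],[0,0,0]],[-0.25,[0,0,0],[0,0,0]],[-0.3,[0,0,0],[0,0,0]],[-0.36,[0,0,0],[0,0,0]],[-0.42,[0,0,0],[0,0,0]],[-0.5,[0,0,0],[0,0,0]]])

```text
time_s: 14.55
position: [0.4976, 0.3103, 0.1675]
tool_rot: [-0.487, -0.513, -0.484, 0.515]
force: [0.8, -2.7, 1.6]
width: 0.031
```

Run:
```python
from mv import *
info()
im,d=arm.get_image("scene");np.save("scene6.npy",d);np.save("scene6i.npy",im)
c=im[200:260,365:425];c=cv2.normalize(c,None,0,255,cv2.NORM_MINMAX)
cv2.imwrite("pics/s9.png",cv2.resize(c,None,fx=10,fy=10,interpolation=cv2.INTER_CUBIC))
```

```text
t 14.55 pos [0.498 0.31  0.167] toolx [ 0.001 -0.004 -1.   ] toolz [-0.057 -0.998  0.004] jawyaw -1.628 F [ 0.829 -2.702  1.589] w 0.031 q [-1.041  0.688  0.754  1.706 -0.549  0.972 -1.71 ]
```

View pics/s9.png

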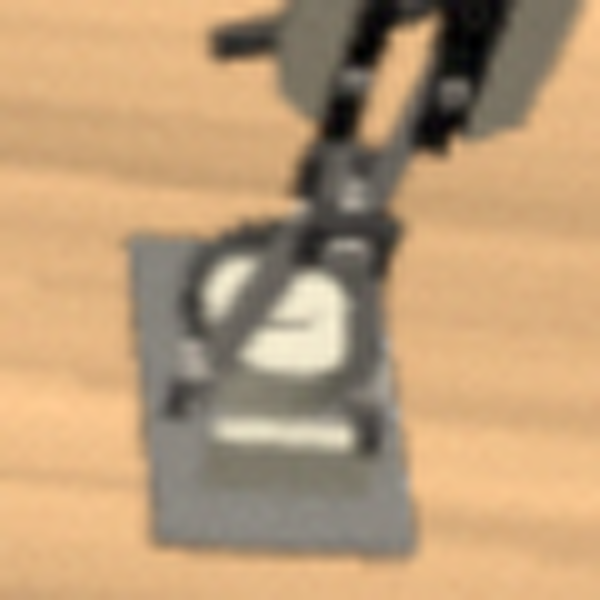

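The ring is spread on the tips, with arm ends at (185,395) and (370,430) in the crop, and the opening is 31 mm, at the stop. Lifting slowly.

Request:
move_arm(steps=[[-0.5,[-0.2,0,0],[0,0,0]],[-0.5,[-0.5,0,0],[0,0,0]],[-0.5,[-1,0,0],[0,0,0]],[-0.5,[-1.6,0,0],[0,0,0]],[-0.5,[-2.4,0,0],[0,0,0]],[-0.5,[-3.4,0,0],[0,0,0]],[-0.5,[-4.6,0,0],[0,0,0]],[-0.5,[-6,0,0],[0,0,0]],[-0.5,[-7.5,0,0],[0,0,0]],[-0.5,[-8.7,0,0],[0,0,0]],[-0.5,[-9.5,0,0],[0,0,0]],[-0.5,[-10,0,0],[0,0,0]]])

```text
time_s: 16.1
position: [0.4975, 0.3108, 0.2679]
tool_rot: [-0.487, -0.514, -0.484, 0.515]
force: [0.6, 0.9, -2.3]
width: 0.0312
```

Run:
```python
from mv import *
info()
o=[]
for n,(x,y,w) in(("scene",(360,150,80)),("top",(130,180,80))):
    im,d=arm.get_image(n);np.save(n+"7.npy",d);np.save(n+"7i.npy",im)
    c=np.clip(im[y:y+w,x:x+w].astype(float)*1.6,0,255).astype(np.uint8)
    o.append(cv2.resize(c,(400,400),interpolation=cv2.INTER_CUBIC))
cv2.imwrite("pics/s10.png",np.hstack(o))
p=cur()[0];print(proj("scene",[p+[0,0,-.052],p+[-.028,0,-.131]]),proj("top",[p+[0,0,-.131],p+[-.028,0,-.131]]))
```

```text
t 16.1 pos [0.497 0.311 0.268] toolx [ 0.001 -0.004 -1.   ] toolz [-0.057 -0.998  0.004] jawyaw -1.628 F [ 0.584  0.942 -2.254] w 0.0312 q [-1.082  0.589  0.826  1.574 -0.453  1.181 -1.794]
[[409.087 193.509]
 [400.692 205.517]] [[155.433 221.476]
 [155.244 233.802]]
```

View pics/s10.png

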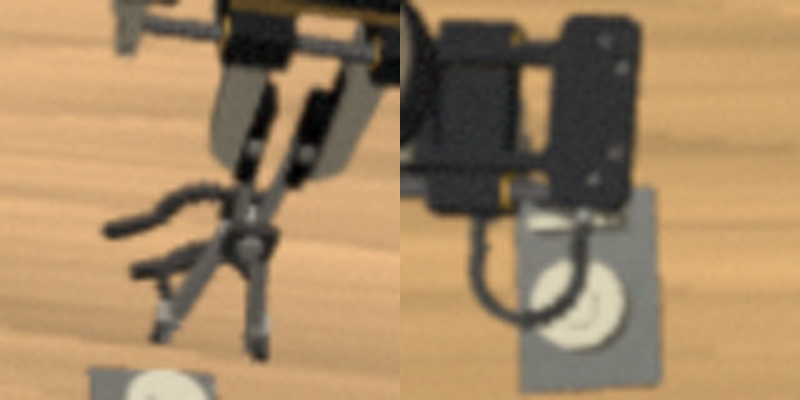

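```bash
cat > rm.py <<'E'
from mv import *
def ringpts(n,tag,box,zl,zh):
    D=np.load(f"{n}{tag}.npy");P=cloud(n,D);x,y,w,h=box;Q=P[y:y+h,x:x+w].reshape(-1,3);im=np.load(f"{n}{tag}i.npy")[y:y+h,x:x+w].reshape(-1,3)
    m=(Q[:,2]>zl)&(Q[:,2]<zh)
    v,u=np.nonzero(m.reshape(h,w));return Q[m],u+x,v+y
if __name__=="__main__":
    import sys
    p=cur()[0]
    for n,box in(("top",(135,222,45,30)),("scene",(375,195,50,30))):
        Q,u,v=ringpts(n,7,box,.10,.16);k=Q[:,0]<p[0]-.008;Q=Q[k];u=u[k];v=v[k]
        print(n,len(Q),Q.min(0),Q.max(0),np.median(Q,0))
        if len(Q)>8:
            A=np.c_[Q[:,:2]-Q[:,:2].mean(0),np.ones(len(Q))];print("z=a x+b y+c",np.linalg.lstsq(A,Q[:,2],rcond=None)[0],Q[:,:2].mean(0))
E
python3 rm.py
```

```text
top 175 [0.444 0.284 0.122] [0.489 0.339 0.141] [0.463 0.309 0.135]
z=a x+b y+c [-0.016  0.031  0.135] [0.464 0.31 ]
scene 54 [0.446 0.287 0.131] [0.483 0.333 0.141] [0.457 0.301 0.137]
z=a x+b y+c [-0.02  -0.047  0.136] [0.46  0.306]
```

```bash
cat >> rm.py <<'E'
    from scipy.optimize import least_squares
    for n,box in(("top",(135,222,45,30)),("scene",(375,195,50,30))):
        Q,u,v=ringpts(n,7,box,.118,.15);P=plane(n,np.c_[u,v],.136);k=P[:,0]<.475;P=P[k]
        f=lambda a:np.hypot(P[:,0]-a[0],P[:,1]-a[1])-a[2]
        r=least_squares(f,[.47,.311,.024],loss="soft_l1",f_scale=.002);print(n,len(P),"circle",r.x,"rms",np.sqrt(np.mean(f(r.x)**2)), "y ext",P[:,1].min(),P[:,1].max(),"xmin",P[:,0].min())
E
python3 rm.py | grep circle
```

```text
top 129 circle [0.471 0.311 0.024] rms 0.0023702588010832836 y ext 0.282638184633764 0.33840505025717516 xmin 0.4442539211256442
scene 47 circle [0.469 0.312 0.021] rms 0.002422815134803898 y ext 0.2892310132908078 0.3328565807726791 xmin 0.4445993659912255
```

The ring is held level at z 0.134, with its centre about (-27, +1) mm from the TCP. I'll carry it over the stub, which is at (0.536, 0.027).

Run:
```python
from mv import *
to([.5634,.026,.280],-1.626)
```

```text
shift cm [-1.085  8.199 28.064] dist 29.25731784997477 rot [-0.002  0.004 -0.002] alt [ 3.139 -0.003 -0.006]
```

Request:
move_arm(steps=[[-0.5,[-0.5,0.2,0.8],[0,0,0]],[-0.5,[-1.1,0.7,2.5],[0,0,0]],[-0.5,[-1.1,1.5,5],[0,0,0]],[-0.5,[-1.1,2.4,8.2],[0,0,0]],[-0.5,[-1.1,3.4,11.7],[0,0,0]],[-0.5,[-1.1,4.5,15.3],[0,0,0]],[-0.5,[-1.1,5.5,18.8],[0,0,0]],[-0.5,[-1.1,6.5,22.2],[0,0.004,0]],[-0.5,[-1.1,7.3,25],[0,0.004,0]],[-0.5,[-1.1,7.9,27],[0,0.004,0]],[-0.5,[-1.1,8.2,28.1],[0,0.004,-0.002]],[-0.5,[-1.1,8.2,28.1],[0,0.004,-0.002]]])

```text
time_s: 17.7
position: [0.5633, 0.0241, 0.2804]
tool_rot: [0.485, 0.515, 0.485, -0.515]
force: [-0.3, -0.1, -1.8]
width: 0.0309
```

Run:
```python
from mv import *
info();to([.5634,.026,.268],-1.626)
o=[]
for n,(x,y,w) in(("scene",(245,160,90)),("top",(240,160,90))):
    im,d=arm.get_image(n);np.save(n+"8.npy",d);np.save(n+"8i.npy",im)
    c=np.clip(im[y:y+w,x:x+w].astype(float)*1.6,0,255).astype(np.uint8)
    o.append(cv2.resize(c,(400,400),interpolation=cv2.INTER_CUBIC))
cv2.imwrite("pics/s11.png",np.hstack(o))
```

```text
t 17.7 pos [0.563 0.024 0.28 ] toolx [ 0. -0. -1.] toolz [-0.06  -0.998  0.   ] jawyaw -1.631 F [-0.266 -0.068 -1.777] w 0.0309 q [-0.586  0.535  0.824  1.62  -0.418  1.172 -1.298]
shift cm [ 1.243  0.002 -0.189] dist 1.2577232080921033 rot [-0.005  0.    -0.   ] alt [ 3.137 -0.001 -0.   ]
```

View pics/s11.png

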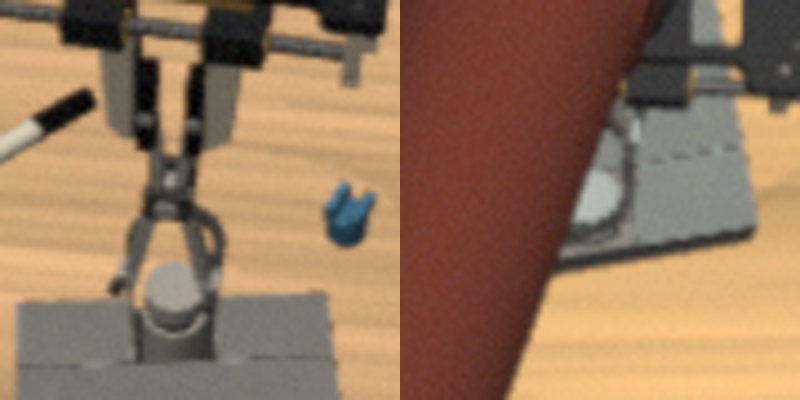

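```bash
cat > rm2.py <<'E'
from mv import *
from scipy.optimize import least_squares
def ringfit(n,tag,box,ztop,x0,x1):
    D=np.load(f"{n}{tag}.npy");P=cloud(n,D);x,y,w,h=box;Q=P[y:y+h,x:x+w].reshape(-1,3)
    m=(abs(Q[:,2]-ztop+.003)<.012)&(Q[:,0]>x0)&(Q[:,0]<x1)
    v,u=np.nonzero(m.reshape(h,w));R=plane(n,np.c_[u+x,v+y],ztop);Q=Q[m]
    A=np.c_[Q[:,:2]-Q[:,:2].mean(0),np.ones(len(Q))];s=np.linalg.lstsq(A,Q[:,2],rcond=None)[0]
    f=lambda a:np.hypot(R[:,0]-a[0],R[:,1]-a[1])-.0245
    r=least_squares(f,[(x0+x1)/2,.026],loss="soft_l1",f_scale=.002).x
    print(n,len(Q),"ext",R[:,:2].min(0),R[:,:2].max(0),"slope/z",s,"circ",r,"rms",np.sqrt(np.mean(f(r)**2)))
    return R
if __name__=="__main__":
    p=cur()[0];zt=p[2]-.131
    for n,b in(("scene",(262,195,45,40)),("top",(240,170,70,50))):
        ringfit(n,8,b,zt,p[0]-.058,p[0]-.014)
    c=np.load("scene8i.npy")[190:245,255:315];c=cv2.normalize(c,None,0,255,cv2.NORM_MINMAX);a=cv2.resize(c,None,fx=8,fy=8,interpolation=cv2.INTER_NEAREST)
    cv2.imwrite("pics/s12.png",a)
E
python3 rm2.py
```

```text
scene 53 ext [0.512 0.001] [0.548 0.053] slope/z [0.061 0.022 0.149] circ [0.537 0.026] rms 0.0023484656627696886
top 85 ext [ 0.508 -0.   ] [0.547 0.034] slope/z [-0.07  -0.017  0.147] circ [0.536 0.028] rms 0.002342116221442432
```

View pics/s12.png

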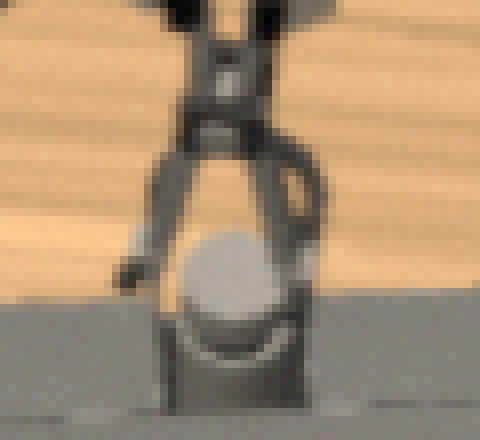

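Ring and stub centres agree within about 1 mm on average over the two views. I'll nudge +0.7 mm in y and lower gradually, watching the force.

Request:
move_arm(steps=[[-0.5,[0.5,0,-0.07],[0,0,0]],[-0.5,[1.2,0,-0.07],[0,0,0]],[-0.5,[2,0,-0.07],[0,0,0]],[-0.5,[2.7,0,-0.07],[0,0,0]],[-0.5,[3.2,0,-0.07],[0,0,0]],[-0.5,[3.2,0,-0.07],[0,0,0]]])

```text
time_s: 18.55
position: [0.563, 0.0273, 0.2475]
tool_rot: [-0.485, -0.514, -0.486, 0.514]
force: [-0.1, -0.5, -1.8]
width: 0.0314
```

Run:
```python
from mv import *
info()
im,d=arm.get_image("scene");np.save("scene9.npy",d);np.save("scene9i.npy",im)
im2,d2=arm.get_image("top");np.save("top9.npy",d2);np.save("top9i.npy",im2)
c=im[195:250,255:310];c=cv2.normalize(c,None,0,255,cv2.NORM_MINMAX);a=cv2.resize(c,(400,400),interpolation=cv2.INTER_NEAREST)
c=im2[170:225,260:315];c=np.clip(c*2.,0,255).astype(np.uint8);b=cv2.resize(c,(400,400),interpolation=cv2.INTER_NEAREST)
cv2.imwrite("pics/s13.png",np.hstack([a,b]))
```

```text
t 18.55 pos [0.563 0.027 0.248] toolx [-0.001  0.001 -1.   ] toolz [-0.056 -0.998 -0.001] jawyaw -1.627 F [-0.057 -0.538 -1.834] w 0.0314 q [-0.578  0.565  0.802  1.669 -0.447  1.102 -1.273]
```

View pics/s13.png

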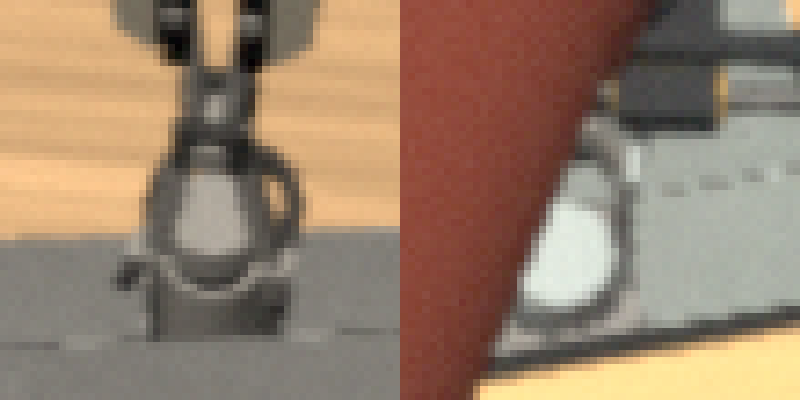

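Run:
```python
from rm2 import *
p=cur()[0];zt=p[2]-.131
ims=np.load("top9i.npy").max(2);print(ims[198:216:2,272:294])
s=np.load("scene9i.npy").max(2);print(s[215:232:2,270:300])
```

```text
[[ 62  60  59  56  56  54  49  48  69 101 110 107  98  90  80  75  71  57
   51  59  81  88]
 [ 60  59  58  56  53  49  48  57  88 114 117 117 116 117 114 104  85  55
   45  54  77  86]
 [ 60  58  57  54  50  50  58  88 114 117 116 116 117 116 116 114  98  63
   49  58  83  90]
 [ 59  55  53  50  48  52  78 112 118 117 117 118 117 115 116 115 106  88
   58  57  74  88]
 [ 56  53  51  48  50  72 103 116 118 117 117 117 117 115 116 115 103  76
   55  64  81  87]
 [ 54  53  49  47  70 104 117 117 119 117 117 118 118 117 114 107  82  56
   53  62  76  88]
 [ 52  50  46  46  59  89 104 111 115 115 116 113 110 101  82  56  48  56
   74  84  85  89]
 [ 51  47  46  47  54  64  68  65  67  72  71  66  52  45  45  45  50  65
   84  90  88  84]
 [ 48  45  57  68  54  49  51  48  49  45  49  51  47  54  69  70  82  88
   86  82  77  69]]
[[127 126 126 127 126 127 127 114  76  38  31  58  70  79  78  58  30  20
   19  31  49  65  87 117 129 132 132 130 130 130]
 [133 133 132 132 129 125 104  72  47  29  35  54  58  57  55  49  31  21
   24  32  33  32  38  51  82 112 123 126 126 126]
 [144 145 14
[... 163 characters left out ...]
103 106 104 103 104  78
   59  54  52  80 121 103  63  51 101 131 137 137]
 [139 138 138 135 105  65  57  58  56  63  91 102 105 106 105 105 103  88
   65  55  53  55  98 107  73  48  81 125 141 140]
 [138 138 138 133 104  72  59  56  63  89 101 103 104 106 104 107 104 103
   82  59  54  48  56  51  41  51 107 128 131 131]
 [101 100 102 104  89  65  55  57  67  90 103 103 103 105 104 104 106 104
   92  68  53  52  43  39  43  50  73  84  82  81]
 [ 76  79  89  98  88  78  63  56  57  62  72  81  89  98 101  94  85  78
   62  50  52  52  48  63  86  80  76  78  77  77]
 [ 76  64  47  44  49  58  58  74  74  63  55  56  56  55  52  52  49  45
   45  74  78  75  68  82  95  85  76  77  77  77]]
```

Both views now show the ring about 2 mm too far to +y. I'll correct that above the stub before lowering.

Request:
move_arm(steps=[[-0.5,[0,0.05,0.2],[0,0,0]],[-0.5,[0,0.05,0.2],[0,0,0]],[-0.5,[0,0.05,0.2],[0,0,0]]])

```text
time_s: 19.02
position: [0.5639, 0.0251, 0.2483]
tool_rot: [0.485, 0.514, 0.486, -0.514]
force: [-0.5, 0.6, -2.5]
width: 0.0309
```

Run:
```python
from mv import *
info()
im,d=arm.get_image("scene");im2,d2=arm.get_image("top");np.save("top9.npy",d2)
print(im2.max(2)[198:210:2,284:294]); print(im.max(2)[221:228:2,272:298])
```

```text
t 19.02 pos [0.564 0.025 0.248] toolx [ 0.     0.001 -1.   ] toolz [-0.057 -0.998 -0.001] jawyaw -1.627 F [-0.469  0.555 -2.469] w 0.0309 q [-0.574  0.565  0.802  1.667 -0.447  1.102 -1.27 ]
[[ 99  89  80  77  78  74  57  51  64  82]
 [116 116 114 104  92  78  54  46  57  78]
 [116 116 116 113 108  91  60  50  60  75]
 [117 116 117 116 111  99  71  53  61  81]
 [118 116 117 116 109  91  61  55  65  84]
 [117 115 113 107  92  65  53  57  66  87]]
[[144 127  83  55  55  57  60  78  96 104 104 105 104 103  78  57  54  50
   79 118 102  63  47  86 128 140]
 [135 102  65  56  58  55  63  91 102 103 105 105 104 103  88  65  54  54
   56  99 110  76  50  82 126 139]
 [133 106  74  60  59  65  88 101 103 103 104 104 105 106 103  81  61  55
   47  48  51  46  47  91 123 131]
 [105  92  69  58  55  57  74  95 103 102 103 106 105 104 104  94  70  55
   54  43  40  40  47  71  82  83]]
```

The band is now centred around the stub to within about 1 mm. Lowering in stages.

Request:
move_arm(steps=[[-0.5,[0.3,0,0.02],[0,0,0]],[-0.5,[0.6,0,0.02],[0,0,0]],[-0.5,[0.9,0,0.02],[0,0,0]],[-0.5,[1.2,0,0.02],[0,0,0]],[-0.5,[1.3,0,0.02],[0,0,0]],[-0.5,[1.3,0,0.02],[0,0,0]]])

```text
time_s: 19.88
position: [0.5638, 0.0249, 0.2351]
tool_rot: [0.485, 0.514, 0.486, -0.514]
force: [0.7, -0.1, -2.7]
width: 0.0308
```

Run:
```python
from mv import *
info();to([.5639,.0249,.2205],-1.626)
```

```text
t 19.88 pos [0.564 0.025 0.235] toolx [ 0.     0.001 -1.   ] toolz [-0.056 -0.998 -0.001] jawyaw -1.627 F [ 0.729 -0.091 -2.743] w 0.0308 q [-0.568  0.578  0.793  1.686 -0.46   1.074 -1.258]
shift cm [1.464 0.01  0.005] dist 1.464022418101979 rot [-0.001 -0.001  0.   ] alt [3.14  0.    0.002]
```

No contact: the force still shows only the pliers' weight. Continuing to the groove.

Request:
move_arm(steps=[[-0.5,[0.3,0,0],[0,0,0]],[-0.5,[0.6,0,0],[0,0,0]],[-0.5,[0.9,0,0],[0,0,0]],[-0.5,[1.15,0,0],[0,0,0]],[-0.5,[1.35,0,0],[0,0,0]],[-0.5,[1.45,0,0],[0,0,0]],[-0.5,[1.45,0,0],[0,0,0]],[-0.5,[1.45,0,0],[0,0,0]]])

```text
time_s: 20.88
position: [0.5639, 0.0249, 0.2207]
tool_rot: [0.485, 0.514, 0.486, -0.514]
force: [-0.2, -0.3, -2.1]
width: 0.0314
```

Run:
```python
from rm2 import *
info()
for n in("scene","top"):
    im,d=arm.get_image(n);np.save(n+"10.npy",d);np.save(n+"10i.npy",im)
P=cloud("top",np.load("top10.npy"))
im=np.load("scene10i.npy");im2=np.load("top10i.npy")
c=im[195:250,255:310];c=cv2.normalize(c,None,0,255,cv2.NORM_MINMAX);a=cv2.resize(c,(400,400),interpolation=cv2.INTER_CUBIC)
c=im2[170:225,260:315];c=np.clip(c*2.,0,255).astype(np.uint8);b=cv2.resize(c,(400,400),interpolation=cv2.INTER_CUBIC)
cv2.imwrite("pics/s14.png",np.hstack([a,b]))
# dark-band points heights in each view near ring annulus
for n,box in(("scene",(262,205,45,40)),("top",(262,180,40,40))):
    P=cloud(n,np.load(n+"10.npy"));x,y,w,h=box;Q=P[y:y+h,x:x+w].reshape(-1,3)
    r=np.hypot(Q[:,0]-.5364,Q[:,1]-.0267);m=(r>.0205)&(r<.028)&(Q[:,2]>.074)&(Q[:,2]<.1)
    Q=Q[m]
    for lab,k in(("back",Q[:,0]<.53),("mid",(Q[:,0]>=.53)&(Q[:,0]<.548)),("front",Q[:,0]>=.548)):
        if k.sum(): print(n,lab,k.sum(),"z med",np.median(Q[k,2]),"90%",np.percentile(Q[k,2],85))
```

```text
t 20.88 pos [0.564 0.025 0.221] toolx [ 0.     0.001 -1.   ] toolz [-0.056 -0.998 -0.001] jawyaw -1.627 F [-0.247 -0.261 -2.098] w 0.0314 q [-0.561  0.592  0.783  1.705 -0.474  1.043 -1.245]
scene back 15 z med 0.08950293695659095 90% 0.09134841052047277
scene mid 29 z med 0.08989366677406219 90% 0.09136526159197977
scene front 2 z med 0.08953474916373882 90% 0.08975721318138294
top back 57 z med 0.08867982241046746 90% 0.09112873568506177
top mid 23 z med 0.08793686356142172 90% 0.09070495057315309
top front 4 z med 0.08682937603338992 90% 0.09187299055989834
```

View pics/s14.png

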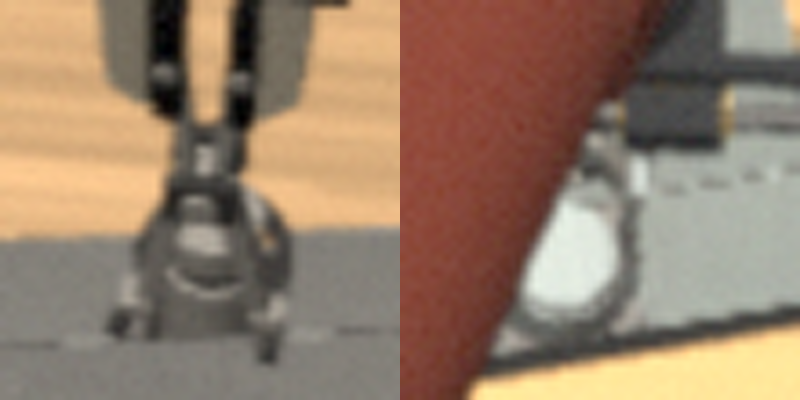

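The ring's top face reads z 0.089 at back, middle and front. That puts its centre at about 0.086 and level, and there is no contact force beyond the load's weight. Handing in.

Run:
```python
from mv import *
info();print(arm.hand_in())
```

```text
t 20.98 pos [0.564 0.025 0.221] toolx [ 0.     0.001 -1.   ] toolz [-0.056 -0.998 -0.001] jawyaw -1.627 F [-0.216 -0.488 -2.812] w 0.0307 q [-0.561  0.592  0.783  1.705 -0.474  1.043 -1.245]
the job is handed in; nothing more can be done
None
```

I shut the lid and took the steel pliers from the rack. With them I spread and lifted the small ring off its stand, then lowered it over the stub to the groove. I handed in at 21 s with the pliers still squeezed; no verdict came back.

**Last checks**
- **Lid:** the panel reads 66–67 mm above the table along its whole length, so it is flat. I checked this right after pressing, not again at the end.
- **Ring height and tilt:** its top face reads about 89 mm, so its centre is about 86 mm, level with the groove. The scene view shows it level front to back; the top view reads the front about 2 mm lower, from only four points.
- **Ring position:** it is centred on the stub to within about 1–2 mm. No contact showed on the wrist, only the weight of pliers and ring.
- **Grip:** the handles are at their stop (31 mm), and the grip is still commanded.

**Disagreements**
- **Camera offset:** the two views differed by about 2 mm sideways on the stub, so I averaged them. I then moved the ring 2 mm sideways using the gaps seen just above the stub.
- **Lid press:** it briefly reached 41 N, measured at the wrist with only the fingertips on the lid. That is just over the 40 N limit for the arm and gripper body.
- **Not measured:** I did not read the ring's spread or the pliers' pressing force directly. I took them from the handles being at their stop and the pictures.

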